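# Load a bezel face-down into the marking press and set its number

### The job

Batch 7 is next: take the orange bezel from the drying rack and load it into the marking press show face (flange) down, slid under the keeper lips and fully home against the end stop so that its back can be stamped, and turn the knob until 7 stands centred in the window. Leave the other bezels in the rack and everything else on the table where it is.

Things in the scene. Friction and masses are not known exactly. Their poses are not given: they have to be found in the camera images.
- bezel_orange_centre (a point): Orange bezel, 60 g, 12 mm thick: flange (show face) 66x66x4 mm, behind it a body 50x50x8 mm, concentric, with a 34 mm square well in its back. Point: centre of the 66x66x12 outline. x axis is square to the frame, out of the back; the flange's face is 6 mm off on the -x side. In the rack it stands on edge, z up. Let go on edge it topples to its back; leaned past 0.3 rad to the flange side, onto the flange
- bezel_grey_centre (a point): Grey bezel, a bystander of the same shape and size, standing in another slot of the rack, turned the same way; point at its centre, same axes as the orange one
- bezel_white_centre (a point): White bezel, a bystander of the same shape and size, standing in another slot of the rack, turned the same way; point at its centre, same axes as the orange one
- drying_rack: Wooden drying rack, fixed: board 166 x 88 x 10 mm (x, y, z), origin at the centre of its underside. Slots at x = -52, 0, +52 mm, each a 14 mm gap between two pairs of 8 mm dowels at y = +-22 mm, tops 46 mm above the table. The bezels stand on the board (lower edge 10 mm, upper edge 76 mm above the table), backs towards the rack's +x
- loading_plate (a point): On the flat aluminium loading plate of the marking press (blue base 280 x 150 mm, fixed), 18 mm above the table. x axis points to the nest and the head, z up. Plate is free 44 mm to -x, 35 mm to +x (clear to the nest between the guides) and 66 mm to +-y. Two guides, 10 mm high, start at x = +38 mm, 103 mm apart, and narrow to 69 mm at x = +70 mm
- nest_seat (a point): Nest of the press, 105 mm in +x from loading_plate, same axes: centre of the flange (2 mm above the plate) of a bezel fully home; the bezel's centre is then 4 mm higher. Level channel 69 mm wide, end stop 33 mm in +x. Keeper lips at both sides from x = -23 mm, 55 mm apart, 6 to 10 mm above the plate: a bezel enters only by sliding along +x with its flange down
- marking_press: The press, origin at the centre of its base's underside, axes as loading_plate (which is at x = -90 mm). Its head stands over the nest: a nose 30 mm wide from x = +3 mm, z = 38 to 58 mm, and a grey box 100 mm wide from x = 58 to 141 mm, 107 mm high, with the window in its front, 66 to 92 mm up
- dial_knob (a point): Black round knurled knob on top of the head box, upright axis, 40 mm diameter, 24 mm high, top 134 mm above the table; the point is on the axis half-way up (122 mm), 87 mm in +x from nest_seat
- dial (a joint): Number drum turned by the knob, rad. Numbers 1 to 8; one shows in the window. 0 = number 1 centred; grows as the knob turns clockwise seen from above, 0.785 a number (7 = 4.712). Stays where it is left (friction 0.04 N m); stops at -0.15 and 5.65
- glue_bottle: Bystander: white glue bottle with orange tip, 34 x 43 x 172 mm, upright; origin at the centre of its underside
- cement_can: Bystander: small can, 49 mm diameter, 83 mm high, upright; origin at the centre of its underside
- eraser: Bystander: red and white eraser, 21 x 45 x 13 mm, flat; origin under its centre
- marker: Bystander: red and white marker pen, 135 mm long, 17 mm thick, lying; origin under its centre
- paint_jar: Bystander: jar of blue paint, 71 mm diameter, 101 mm high; origin at the centre of its underside
- pliers: Bystander: cutting pliers, 142 x 57 x 16 mm, flat; origin under their centre
Not all that is in view belongs to the job. There is more than one size of the part that bears bezel_orange_centre; the job needs the middle-sized.

How it is judged:
At the end, for the whole second after the job is handed in: The orange bezel lies in the nest flange down (level within 0.08 rad), its centre within 3 mm of fully home along, across and in height; the dial is within 0.16 rad of 7; the other bezels are in their slots and the bystanders within 15 mm of where they were (angle between bezel_orange_centre's own x axis and vertical below 0.08 rad and x of bezel_orange_centre in the frame of nest_seat between -0.003 and 0.003 m and y of bezel_orange_centre in the frame of nest_seat between -0.003 and 0.003 m and z of bezel_orange_centre in the frame of nest_seat between 0.001 and 0.007 m and value of joint dial between 4.552 and 4.872 rad); the robot touches nothing.
It fails at once if the grey or the white bezel is taken out of its slot or knocked (moved more than 15 mm) (distance of any of bezel_grey_centre, bezel_white_centre from where it was at the start of the episode above 0.015 m).
It fails at once if the glue bottle or the cement can is moved more than 15 mm or tipped (distance of any of glue_bottle, cement_can from where it was at the start of the episode above 0.015 m or angle between any of glue_bottle, cement_can's own z axis and vertical above 0.3 rad).
It fails at once if the eraser, marker, paint jar or pliers are moved more than 15 mm (distance of any of eraser, marker, paint_jar, pliers from where it was at the start of the episode above 0.015 m).
It also fails if it takes over 72 s, if anything falls off the work surface, if the arm or the gripper's body presses on something with over 40 N, if the wrist force passes 120 N, or if a joint passes its speed limit or range.

### The arm

A 7-joint arm with a two-finger parallel gripper is mounted at the origin on a cart in front of the work surface, level with it; the furniture and walls round the work are solid. World frame = base frame: x ahead of the robot, y to its left, z up, the work surface at z = 0. Lengths are in m, angles in rad, forces in N, time in s.
With the tool pointing down it reaches from about 0.425 to 0.975 m from the base axis. Payload 16.7 kg.
Tool frame: the origin (TCP) lies at the very end of the fingers, on their centre line; the grasp point (between the pads) lies 19 mm behind it; z points along the fingers, y is the line along which they close (so a half turn about z gives the same grasp; the last joint's range is limited). The gripper opens to 85 mm and grips with 20 to 120 N. Pads are 22 mm wide; open, the fingers measure 114 mm over their backs; the gripper's body (76 mm by 85 mm) begins 54 mm behind the grasp point. The pads swing forward as they close: fully open they stand 13 mm farther back than shut.
Start: joints at [-1.49, 0.426, 0.074, 1.606, -0.034, 1.111, -0.067], TCP at [0.154, 0.657, 0.231] pointing down, gripper open.
Joint ranges: [-2.85, 2.85], [-0.5, 2.14], [-1.23, 1.37], [0.21, 2.46], [-1.02, 4.16], [0.16, 2.05], [-2.73, 2.73]. Speed limits (rad/s): [1.89, 1.89, 2.39, 2.39, 3.01, 3.01, 3.01].

### API

Orientations are given as [roll, pitch, yaw] about the fixed x, y, z axes, in that order (R = Rz(yaw) Ry(pitch) Rx(roll)).
In Python, from plant import get_state, viewer, arm gives the robot as it stands. The module is installed in compiled form; this text tells all that it offers.
- The arm moves only by the shell command python3 -m jog 'ROWS'. ROWS is JSON, a list of rows, each an object of numbers: "x", "y", "z": the shift along the tool's x, y, z in mm; "rx", "ry", "rz": the turn, a rotation vector about the tool's x, y, z in rad; "jaw": the finger opening in mm, from 0 to 85.4. In form: [{"x": .., "y": .., "z": .., "rx": .., "ry": .., "rz": .., "jaw": ..}, ...]. A call has 1 to 8 rows; each row shifts and turns the commanded pose from where the row before left it, along the tool's axes as they then stand; what a row does not reach is not made up. A row lasts 1/10 s, in which the tool goes at most 50 mm and 8.59 degrees, less where a joint would pass 70% of its speed; a pose out of reach is approached as far as the arm can. A call with a gripper value outside its range is refused whole. The fingers move at their own pace and stop on an object; the grip force is fixed at half the most. Time passes only in rows, so rows that do not move let the fingers close. It gives the time, the measured TCP pose, the force, the opening and the grip force at its end, in the units of the state.
- get_state(): the state, without advancing time (a new reading comes with each control period).
- viewer.grab_frame(name): name is "side" or "top" or "wrist"; returns the picture (400x640x3 uint8, blue, green, red); there is no depth.
- viewer.camera_params(name): a dict with "intrinsics" (3x3 intrinsics, pixels), "R" (3x3) and "t" (3): a world point X has camera coordinates R X + t. Camera axes: x right, y down, z forward; pixel columns grow to the right and rows downward; lengths in m; the calibration is good to about 2 mm. The wrist camera is an equidistant fisheye: a pixel r from the principal point sees the ray r / f radians off the axis. A picture is of the moment at which its call begins: read the wrist's pose just before it. camera_params takes no time and is no camera call; for the wrist camera it gives the pose at the moment of the call.
- arm.sign_off(): hands the job in; it is judged then, once.
The state is a dict: "time_s": time; "joint_pos": joint angles; "joint_vel": joint speeds; "tau": joint torques, N m; "position": TCP position; "ee_rot": TCP orientation; "wrist_force": force on the tool from outside, world axes, zero at the start; "torque": the same for the moment, N m; "grip_width": finger opening in m; "finger_force": force on a finger pad.
Only numpy, scipy, OpenCV 4.12 (cv2) and the standard library are available. Lean on these libraries where they do the work, as an engineer would, in place of code of your own. Each camera call takes 0.05 s, during which the arm holds its last target. There are 200 camera calls.

## Working session

There is one attempt and no reset: what is moved stays moved. The work goes in short steps, Python scripts to look and compute and a shell command to move; the robot and the scene stay as the last step left them, time stands still between calls to the robot, and variables do not carry over. Pictures are saved under pics/ and viewed, at most 10 in all, crops included, and the job is handed in when it is done.

```bash
mkdir -p pics; cat > h.py <<'E'
import numpy as np, cv2
from plant import get_state, viewer, arm
def grab(n,fn=None):
    P=viewer.camera_params(n); im=np.array(viewer.grab_frame(n))
    if fn: cv2.imwrite('pics/'+fn,im)
    return im,P
def ray(P,uv,fish=False):
    K=np.array(P['intrinsics']);R=np.array(P['R']);t=np.array(P['t'])
    d=np.array([(uv[0]-K[0,2])/K[0,0],(uv[1]-K[1,2])/K[1,1]])
    if fish:
        r=np.linalg.norm(d); c=np.array([*(d/max(r,1e-9)*np.sin(r)),np.cos(r)])
    else: c=np.array([*d,1.])
    return -R.T@t, R.T@c
def on(P,uv,z,fish=False):
    o,d=ray(P,uv,fish); return o+d*(z-o[2])/d[2]
def proj(P,X,fish=False):
    K=np.array(P['intrinsics']);c=np.array(P['R'])@np.array(X)+np.array(P['t'])
    if fish:
        r=np.hypot(c[0],c[1]);th=np.arctan2(r,c[2]);q=c[:2]/max(r,1e-9)*th
    else: q=c[:2]/c[2]
    return np.array([K[0,0]*q[0]+K[0,2],K[1,1]*q[1]+K[1,2]])
E
python3 - <<'E'
from h import *
a,P=grab('top','top0.png');b,Q=grab('side','side0.png')
cv2.imwrite('pics/s.png',b)
for p in(P,Q):print(-np.array(p['R']).T@p['t'],np.array(p['R'])[2],p['intrinsics'][0])
s=get_state();print(s['position'],s['ee_rot'],s['grip_width'],s['time_s'])
E
```

```text
[ 0.34058484 -0.13282959  1.08105585] [ 0.2061163  -0.01527481 -0.97840827] [381.7226302    0.         318.47457904]
[0.55037928 1.0720336  0.71476181] [-0.01527897 -0.88636827 -0.4627287 ] [501.22870888   0.         310.0569013 ]
[0.15437244 0.65673566 0.23068021] [-3.14044247e+00  1.14775584e-04  2.91074917e+00] 0.08541637006069797 0.1
```

View pics/top0.png

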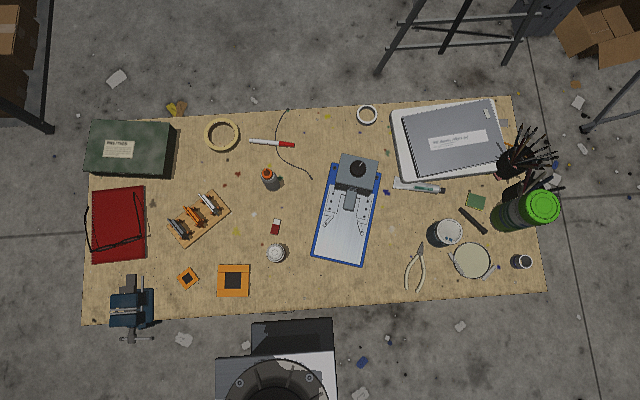

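View pics/side0.png

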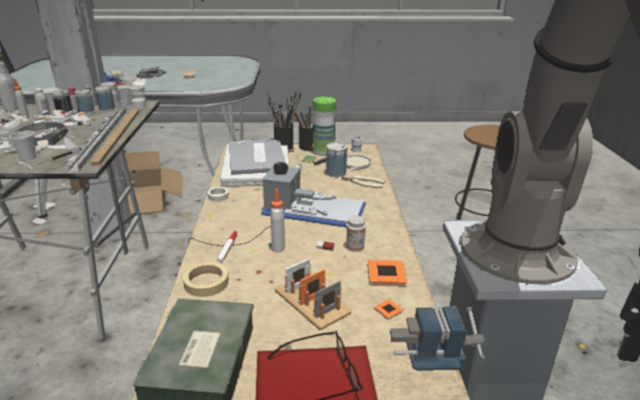

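Orange candidates in the top picture are the small frame lying at (188,278), the large frame lying at (233,280), and the one standing in the rack at (195,214). The rack one fits: it stands in a slot and is the middle size. I'll confirm it in a crop.

```bash
python3 - <<'E'
from h import *
a=cv2.imread('pics/top0.png');b=cv2.imread('pics/side0.png')
A=cv2.resize(a[175:305,155:265],None,fx=4,fy=4,interpolation=cv2.INTER_CUBIC)[:520]
B=cv2.resize(b[250:335,265:355],None,fx=4,fy=4,interpolation=cv2.INTER_CUBIC)
c=np.zeros((520,800,3),np.uint8);c[:520,:440]=A;c[:340,440:800]=B
cv2.imwrite('pics/c1.png',c)
E
```

```text
(no output)
```

View pics/c1.png

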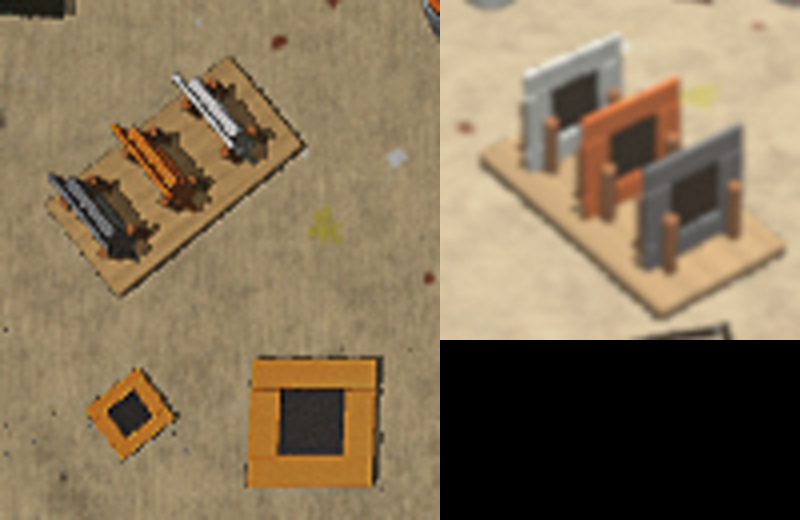

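The crop confirms the standing orange bezel in the rack's middle slot, at (150,165) in the left half. It's between the small and large decoys in size. Next I'll get rough poses.

```bash
python3 - <<'E'
from h import *
a,P=grab('top');b,Q=grab('side')
c=np.array([on(P,u,.010) for u in [(213,189.25),(231.25,211.5),(185.5,249),(167,227)]])
print('rack',c.mean(0),np.linalg.norm(np.diff(c,axis=0),axis=1)); v=(c[0]+c[1]-c[2]-c[3]);print('yaw long',np.arctan2(v[1],v[0]))
hsv=cv2.cvtColor(a,cv2.COLOR_BGR2HSV)
m=cv2.inRange(hsv,(100,120,70),(125,255,255));m[:150]=0
m[:,:295]=0;m[:,395:]=0
n=max(cv2.findContours(m,0,2)[0],key=cv2.contourArea);r=cv2.minAreaRect(n);bx=cv2.boxPoints(r);print(r,bx.tolist())
w=np.array([on(P,u,.012) for u in bx]);print(w.round(3).tolist(),np.linalg.norm(np.diff(w,axis=0),axis=1),w.mean(0))
g=cv2.cvtColor(a,cv2.COLOR_BGR2GRAY);k=(g<45).astype(np.uint8);k[:150]=0;k[185:]=0;k[:,:345]=0;k[:,372:]=0
n=max(cv2.findContours(k,0,2)[0],key=cv2.contourArea);M=cv2.moments(n);print('knob',on(P,(M['m10']/M['m00'],M['m01']/M['m00']),.13),cv2.boundingRect(n))
for nm,uv in dict(bottle=(267,185),can=(277,254),bottletip=(267,175)).items():print(nm,on(P,uv,.08))
E
```

```text
rack [0.527307   0.19142823 0.01      ] [0.08552696 0.16199135 0.08369352]
yaw long -0.9213680412764337
((345.7815246582031, 214.43983459472656), (53.36358642578125, 96.29268646240234), 12.380756378173828) [[309.3973083496094, 255.7457275390625], [330.0431823730469, 161.69239807128906], [382.1657409667969, 173.13394165039062], [361.5198669433594, 267.187255859375]]
[[0.402, -0.113, 0.012], [0.67, -0.191, 0.012], [0.625, -0.339, 0.012], [0.361, -0.254, 0.012]] [0.27823617 0.15493939 0.27659275] [ 0.51445767 -0.22414027  0.012     ]
knob [ 0.60940003 -0.25286017  0.13      ] (350, 160, 16, 17)
bottle [ 0.59506914 -0.01226397  0.08      ]
can [ 0.4088355  -0.03045638  0.08      ]
bottletip [ 0.62298032 -0.01343345  0.08      ]
```

Press yaw comes out at about -0.30 with its origin at (0.514,-0.224). The rack centre is at (0.527,0.191). I'll move over the rack for a close look.

```bash
python3 -m jog '[{"x":-31,"y":-25,"z":-10},{"x":-31,"y":-25,"z":-10},{"x":-31,"y":-25,"z":-10},{"x":-31,"y":-25,"z":-10},{"x":-31,"y":-25,"z":-10},{"x":-31,"y":-25},{"x":-31,"y":-25}]' && python3 -m jog '[{"x":-31,"y":-25},{"x":-31,"y":-25},{"x":-31,"y":-25},{"x":-31,"y":-25},{"x":-31,"y":-25},{"x":-31,"y":-25},{"x":-31,"y":-25},{}]'; python3 - <<'E'
from h import *
s=get_state();print(s['position'],s['ee_rot'],s['joint_pos'])
a,P=grab('wrist','w1.png');print(-np.array(P['R']).T@P['t'],P['R'],P['intrinsics'][0])
E
```

```text
[0.15439425 0.6568313  0.23085658] [-3.14073772e+00  9.09393799e-05  2.91071505e+00] [-1.48951688  0.42652753  0.073914    1.60636304 -0.03407884  1.11082195
 -0.06712594]
[0.08126764 0.67310507 0.37275082] [[ 0.22785902  0.97369335 -0.00123816]
 [ 0.9307041  -0.21742485  0.29413655]
 [ 0.2861296  -0.06817402 -0.9557626 ]] [309.70691629   0.         317.61469899]invalid input at $[0]: expected keys x, y, z, rx, ry, rz, jaw
```

View pics/w1.png

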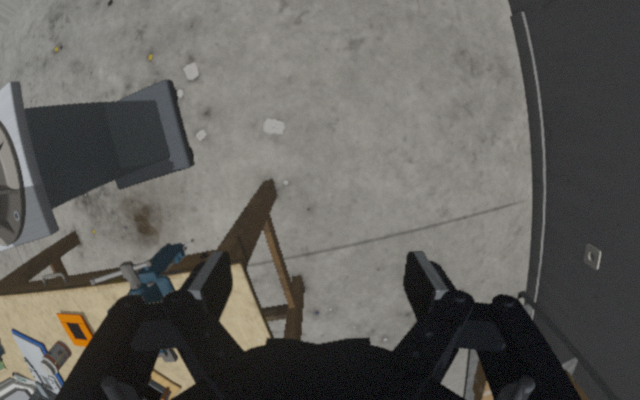

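Every key is required, so the arm didn't move. The picture shows only floor, the base and the table edge. I'll resend with all keys.

```bash
python3 -m jog '[{"x":-31,"y":-25,"z":-10,"rx":0,"ry":0,"rz":0,"jaw":85},{"x":-31,"y":-25,"z":-10,"rx":0,"ry":0,"rz":0,"jaw":85},{"x":-31,"y":-25,"z":-10,"rx":0,"ry":0,"rz":0,"jaw":85},{"x":-31,"y":-25,"z":-10,"rx":0,"ry":0,"rz":0,"jaw":85},{"x":-31,"y":-25,"z":-10,"rx":0,"ry":0,"rz":0,"jaw":85},{"x":-31,"y":-25,"z":0,"rx":0,"ry":0,"rz":0,"jaw":85},{"x":-31,"y":-25,"z":0,"rx":0,"ry":0,"rz":0,"jaw":85}]' && python3 -m jog '[{"x":-31,"y":-25,"z":0,"rx":0,"ry":0,"rz":0,"jaw":60},{"x":-31,"y":-25,"z":0,"rx":0,"ry":0,"rz":0,"jaw":60},{"x":-31,"y":-25,"z":0,"rx":0,"ry":0,"rz":0,"jaw":60},{"x":-31,"y":-25,"z":0,"rx":0,"ry":0,"rz":0,"jaw":60},{"x":-31,"y":-25,"z":0,"rx":0,"ry":0,"rz":0,"jaw":60},{"x":-31,"y":-25,"z":0,"rx":0,"ry":0,"rz":0,"jaw":60},{"x":0,"y":0,"z":0,"rx":0,"ry":0,"rz":0,"jaw":60},{"x":0,"y":0,"z":0,"rx":0,"ry":0,"rz":0,"jaw":60}]'; python3 - <<'E'
from h import *
s=get_state();print(s['position'],s['ee_rot'],s['joint_pos'])
a,P=grab('wrist','w2.png')
print('rack',proj(P,(.527,.191,.04),True))
E
```

```text
time_s: 0.95
position: [0.3265, 0.4357, 0.2817]
ee_rot: [3.141, 0.0, 2.911]
wrist_force: [0.5, 0.5, 0.3]
grip_width: 0.0852
finger_force: 0.0
time_s: 1.75
position: [0.4727, 0.2478, 0.2813]
ee_rot: [3.142, -0.0, 2.909]
wrist_force: [-0.3, 0.2, 0.1]
grip_width: 0.06
finger_force: 0.0
[0.47272715 0.2477728  0.28131615] [ 3.14156530e+00 -7.38381060e-05  2.90881492e+00] [-0.91708499  0.14896553  0.35301202  1.87844217 -0.05700911  1.12391338
  0.79500834]
rack [286.11869248 215.56337041]
```

```bash
python3 - <<'E'
from h import *
a=cv2.imread('pics/w2.png');cv2.imwrite('pics/w2c.png',cv2.resize(a[100:330,170:430],None,fx=2.5,fy=2.5,interpolation=cv2.INTER_CUBIC))
E
```

```text
(no output)
```

View pics/w2c.png

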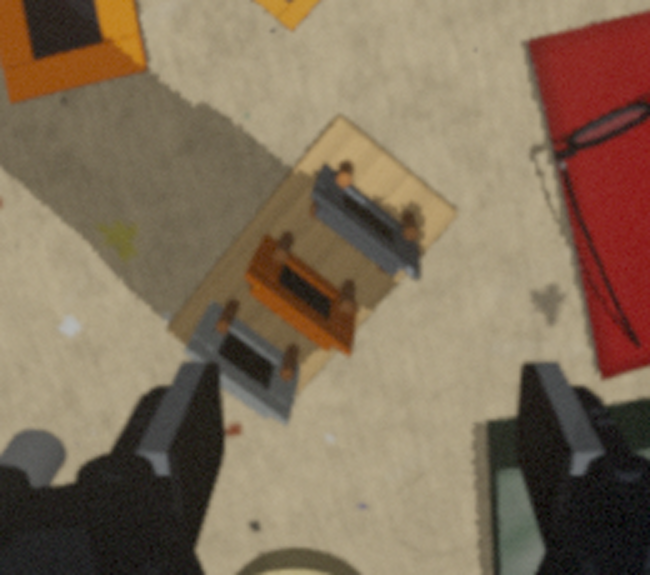

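The middle slot's orange bezel is at (300,295) in the crop, turned the same way as the grey and white ones. Which side is the back is still unclear, so I'll rotate square and look along it from closer.

```bash
python3 -m jog '[{"x":-33,"y":-22,"z":20,"rx":0,"ry":0,"rz":0,"jaw":50},{"x":-33,"y":-21,"z":20,"rx":0,"ry":0,"rz":0,"jaw":50},{"x":0,"y":0,"z":20,"rx":0,"ry":0,"rz":-0.147,"jaw":50},{"x":0,"y":0,"z":20,"rx":0,"ry":0,"rz":-0.147,"jaw":50},{"x":0,"y":0,"z":0,"rx":0,"ry":0,"rz":-0.147,"jaw":50},{"x":0,"y":0,"z":0,"rx":0,"ry":0,"rz":-0.147,"jaw":50},{"x":0,"y":0,"z":0,"rx":0,"ry":0,"rz":-0.147,"jaw":50},{"x":0,"y":0,"z":0,"rx":0,"ry":0,"rz":-0.147,"jaw":50}]';python3 -m jog '[{"x":0,"y":0,"z":0,"rx":0,"ry":0,"rz":0,"jaw":50},{"x":0,"y":0,"z":0,"rx":0,"ry":0,"rz":0,"jaw":50}]'; python3 - <<'E'
from h import *
s=get_state();print(s['position'],s['ee_rot'],s['joint_pos'])
a,P=grab('wrist','w3.png')
u=proj(P,(.527,.191,.076),True).astype(int);print(u)
x=max(u[0]-80,0);y=max(u[1]-80,0);print(x,y)
cv2.imwrite('pics/w3c.png',cv2.resize(a[y:y+150,x:x+180],None,fx=4,fy=4,interpolation=cv2.INTER_CUBIC))
E
```

```text
time_s: 2.6
position: [0.5261, 0.193, 0.2011]
ee_rot: [3.141, -0.0, -2.482]
wrist_force: [-0.5, 0.9, -0.6]
grip_width: 0.0497
finger_force: 0.0
time_s: 2.8
position: [0.5264, 0.1923, 0.2013]
ee_rot: [3.141, -0.0, -2.494]
wrist_force: [-0.3, -0.0, -0.4]
grip_width: 0.0503
finger_force: 0.0
[0.5264302  0.19229576 0.20126321] [ 3.14129657e+00 -4.80321340e-05 -2.49380081e+00] [-0.66862812  0.27343661  0.24374196  1.90830615 -0.079474    0.96913789
  1.83003717]
[316 191]
236 111
```

View pics/w3c.png

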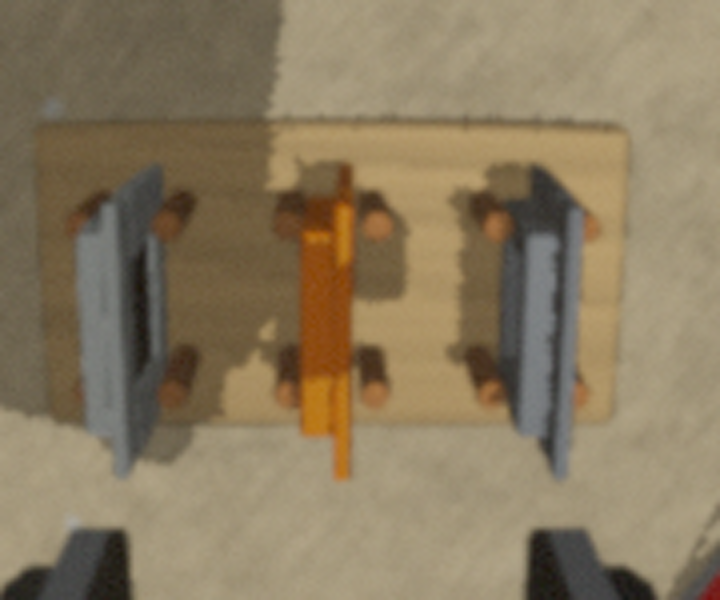

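The picture is clear: the flange is on the right, the tool +y (grey) side, at (345,340), and the body (back) is on the left, toward white. So the backs face yaw -0.92. I'll turn the tool half a turn so its +y is the back, then work out the centring.

```bash
python3 -m jog '[{"x":0,"y":0,"z":0,"rx":0,"ry":0,"rz":0.149,"jaw":40},{"x":0,"y":0,"z":0,"rx":0,"ry":0,"rz":0.149,"jaw":40},{"x":0,"y":0,"z":0,"rx":0,"ry":0,"rz":0.149,"jaw":40},{"x":0,"y":0,"z":0,"rx":0,"ry":0,"rz":0.149,"jaw":40},{"x":0,"y":0,"z":0,"rx":0,"ry":0,"rz":0.149,"jaw":40},{"x":0,"y":0,"z":0,"rx":0,"ry":0,"rz":0.149,"jaw":40},{"x":0,"y":0,"z":0,"rx":0,"ry":0,"rz":0.149,"jaw":40}]';python3 -m jog '[{"x":0,"y":0,"z":0,"rx":0,"ry":0,"rz":0.149,"jaw":40},{"x":0,"y":0,"z":0,"rx":0,"ry":0,"rz":0.149,"jaw":40},{"x":0,"y":0,"z":0,"rx":0,"ry":0,"rz":0.149,"jaw":40},{"x":0,"y":0,"z":0,"rx":0,"ry":0,"rz":0.149,"jaw":40},{"x":0,"y":0,"z":0,"rx":0,"ry":0,"rz":0.149,"jaw":40},{"x":0,"y":0,"z":0,"rx":0,"ry":0,"rz":0.149,"jaw":40},{"x":0,"y":0,"z":0,"rx":0,"ry":0,"rz":0.149,"jaw":40}]';python3 -m jog '[{"x":0,"y":0,"z":20,"rx":0,"ry":0,"rz":0.149,"jaw":40},{"x":0,"y":0,"z":20,"rx":0,"ry":0,"rz":0.149,"jaw":40},{"x":0,"y":0,"z":0,"rx":0,"ry":0,"rz":0.149,"jaw":40},{"x":0,"y":0,"z":0,"rx":0,"ry":0,"rz":0.149,"jaw":40},{"x":0,"y":0,"z":0,"rx":0,"ry":0,"rz":0.149,"jaw":40},{"x":0,"y":0,"z":0,"rx":0,"ry":0,"rz":0.149,"jaw":40},{"x":0,"y":0,"z":0,"rx":0,"ry":0,"rz":0.149,"jaw":40},{"x":0,"y":0,"z":0,"rx":0,"ry":0,"rz":0,"jaw":40}]'; python3 - <<'E'
from h import *
s=get_state();p=s['position'];print(p,s['ee_rot'],s['joint_pos'])
a,P=grab('wrist','w4.png')
hsv=cv2.cvtColor(a,cv2.COLOR_BGR2HSV);m=cv2.inRange(hsv,(5,170,70),(20,255,255))
u=proj(P,(.527,.191,.072),True);print(u)
x0,y0=(u-55).astype(int);M=np.zeros_like(m);M[y0:y0+110,x0:x0+110]=m[y0:y0+110,x0:x0+110]
M=cv2.morphologyEx(M,cv2.MORPH_OPEN,np.ones((3,3)))
n=max(cv2.findContours(M,0,2)[0],key=cv2.contourArea);print(cv2.boundingRect(n),cv2.minAreaRect(n))
for r in range(*[cv2.boundingRect(n)[1],sum(cv2.boundingRect(n)[1::2])],5):
    c=np.where(M[r]>0)[0];print(r,c.min() if len(c) else 0,c.max() if len(c) else 0)
cv2.imwrite('pics/w4c.png',cv2.resize(a[y0:y0+130,x0-20:x0+130],None,fx=4,fy=4,interpolation=cv2.INTER_CUBIC))
E
```

```text
time_s: 3.55
position: [0.5266, 0.192, 0.2013]
ee_rot: [-3.142, -0.0, 2.741]
wrist_force: [-0.1, -0.2, -0.7]
grip_width: 0.0401
finger_force: 0.0
time_s: 4.25
position: [0.5266, 0.192, 0.2014]
ee_rot: [3.142, -0.0, 1.698]
wrist_force: [-0.5, 0.6, 0.0]
grip_width: 0.0399
finger_force: 0.0
time_s: 5.05
position: [0.5266, 0.1921, 0.1612]
ee_rot: [3.141, 0.0, 0.659]
wrist_force: [0.0, 0.0, 0.2]
grip_width: 0.0399
finger_force: 0.0
[0.52657899 0.19210502 0.16121365] [3.14109912e+00 3.09358460e-04 6.58877889e-01] [-1.1376831   0.43312954  0.86358053  1.96947478 -0.41100461  0.92268874
 -0.97685101]
[317.82788075 203.26147189]
(311, 149, 16, 87) ((318.4999694824219, 191.99996948242188), (14.999998092651367, 85.99998474121094), 0.0)
149 312 314
154 311 315
159 311 325
164 312 326
169 311 326
174 311 325
179 311 325
184 311 325
189 311 325
194 311 325
199 311 326
204 311 326
209 311 326
214 311 325
219 311 324
224 311 315
229 311 314
234 311 314
```

View pics/w4c.png

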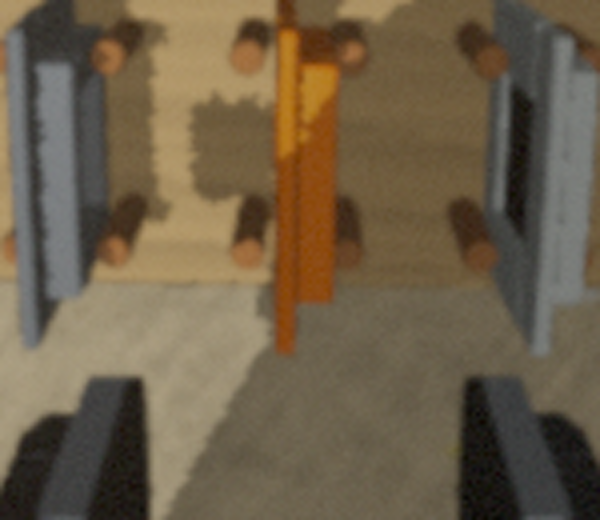

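The bezel is aligned with the jaws, with columns 311–325 centred on 318 and the flange to the left (tool -y). I'll descend and grip.

```bash
python3 -m jog '[{"x":4,"y":0,"z":30,"rx":0,"ry":0,"rz":0.008,"jaw":40},{"x":0,"y":0,"z":30,"rx":0,"ry":0,"rz":0,"jaw":40},{"x":0,"y":0,"z":30,"rx":0,"ry":0,"rz":0,"jaw":40},{"x":0,"y":0,"z":26,"rx":0,"ry":0,"rz":0,"jaw":40},{"x":0,"y":0,"z":0,"rx":0,"ry":0,"rz":0,"jaw":40},{"x":0,"y":0,"z":0,"rx":0,"ry":0,"rz":0,"jaw":20},{"x":0,"y":0,"z":0,"rx":0,"ry":0,"rz":0,"jaw":5},{"x":0,"y":0,"z":0,"rx":0,"ry":0,"rz":0,"jaw":5}]';python3 -m jog '[{"x":0,"y":0,"z":0,"rx":0,"ry":0,"rz":0,"jaw":5},{"x":0,"y":0,"z":0,"rx":0,"ry":0,"rz":0,"jaw":5},{"x":0,"y":0,"z":0,"rx":0,"ry":0,"rz":0,"jaw":5}]'
```

```text
time_s: 5.9
position: [0.5306, 0.1945, 0.0468]
ee_rot: [-3.141, -0.002, 0.656]
wrist_force: [-2.3, -0.5, 9.0]
grip_width: 0.0101
finger_force: 59.0
time_s: 6.2
position: [0.5306, 0.1945, 0.0468]
ee_rot: [-3.141, -0.002, 0.656]
wrist_force: [-1.7, -0.2, 8.8]
grip_width: 0.0108
finger_force: 59.0
```

Gripped. I'll lift and carry it to the press, passing above everything.

```bash
python3 -m jog '[{"x":0,"y":0,"z":-15,"rx":0,"ry":0,"rz":0,"jaw":5},{"x":0,"y":0,"z":-30,"rx":0,"ry":0,"rz":0,"jaw":5},{"x":0,"y":0,"z":-40,"rx":0,"ry":0,"rz":0,"jaw":5},{"x":0,"y":0,"z":-40,"rx":0,"ry":0,"rz":0,"jaw":5},{"x":0,"y":0,"z":-40,"rx":0,"ry":0,"rz":0,"jaw":5},{"x":0,"y":0,"z":0,"rx":0,"ry":0,"rz":0,"jaw":5}]';python3 -m jog '[{"x":-35,"y":29,"z":0,"rx":0,"ry":0,"rz":0,"jaw":5},{"x":-35,"y":29,"z":0,"rx":0,"ry":0,"rz":0,"jaw":5},{"x":-35,"y":29,"z":0,"rx":0,"ry":0,"rz":0,"jaw":5},{"x":-35,"y":29,"z":0,"rx":0,"ry":0,"rz":0,"jaw":5},{"x":-35,"y":29,"z":0,"rx":0,"ry":0,"rz":0,"jaw":5},{"x":-35,"y":29,"z":0,"rx":0,"ry":0,"rz":0,"jaw":5},{"x":-35,"y":29,"z":0,"rx":0,"ry":0,"rz":0,"jaw":5},{"x":-35,"y":28,"z":0,"rx":0,"ry":0,"rz":0,"jaw":5}]';python3 -m jog '[{"x":-34,"y":26,"z":0,"rx":0,"ry":0,"rz":0,"jaw":5},{"x":0,"y":0,"z":0,"rx":0,"ry":0,"rz":-0.124,"jaw":5},{"x":0,"y":0,"z":0,"rx":0,"ry":0,"rz":-0.124,"jaw":5},{"x":0,"y":0,"z":0,"rx":0,"ry":0,"rz":-0.124,"jaw":5},{"x":0,"y":0,"z":0,"rx":0,"ry":0,"rz":-0.124,"jaw":5},{"x":0,"y":0,"z":0,"rx":0,"ry":0,"rz":-0.124,"jaw":5},{"x":0,"y":0,"z":0,"rx":0,"ry":0,"rz":0,"jaw":5},{"x":0,"y":0,"z":0,"rx":0,"ry":0,"rz":0,"jaw":5}]'; python3 - <<'E'
from h import *
s=get_state();p=s['position'];print(p,s['ee_rot'],s['joint_pos'])
a,P=grab('wrist','w5.png')
cv2.imwrite('pics/w5c.png',a[60:400,120:520])
for n,X in dict(load=(.428,-.198,.018),nest=(.528,-.228,.018),knob=(.6115,-.254,.134)).items():print(n,proj(P,X,True)-[120,60])
E
```

```text
time_s: 6.8
position: [0.5322, 0.1942, 0.2163]
ee_rot: [3.141, -0.008, 0.655]
wrist_force: [-0.1, -0.6, -1.1]
grip_width: 0.0107
finger_force: 59.4
time_s: 7.6
position: [0.448, -0.1615, 0.2111]
ee_rot: [-3.141, -0.002, 0.656]
wrist_force: [0.2, 0.1, 0.2]
grip_width: 0.0102
finger_force: 59.3
time_s: 8.4
position: [0.4376, -0.2013, 0.2107]
ee_rot: [3.141, -0.001, 1.272]
wrist_force: [-0.2, -0.7, -0.2]
grip_width: 0.0105
finger_force: 59.4
[ 0.43760076 -0.20134641  0.21074986] [ 3.14121035e+00 -5.35407753e-04  1.27162829e+00] [-0.53660815  0.17677605  0.94503731  2.08857453 -0.176111    0.95580081
  0.20405253]
load [188.07479514 113.65398812]
nest [280.53510419 113.6395113 ]
knob [403.98733511 145.47813192]
```

View pics/w5c.png

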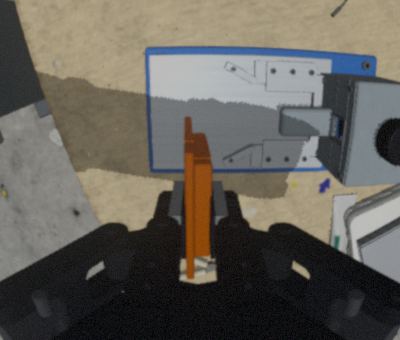

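The bezel is held square with the flange facing the press -x side, and the channel centre row (~112) agrees with the prediction (113.6). Next I'll tilt 0.7 rad toward the flange and lower.

```bash
python3 -m jog '[{"x":0,"y":0,"z":0,"rx":-0.14,"ry":0,"rz":0,"jaw":5},{"x":0,"y":0,"z":0,"rx":-0.14,"ry":0,"rz":0,"jaw":5},{"x":0,"y":0,"z":0,"rx":-0.14,"ry":0,"rz":0,"jaw":5},{"x":0,"y":0,"z":0,"rx":-0.14,"ry":0,"rz":0,"jaw":5},{"x":0,"y":0,"z":0,"rx":-0.14,"ry":0,"rz":0,"jaw":5},{"x":0,"y":0,"z":0,"rx":0,"ry":0,"rz":0,"jaw":5}]';python3 -m jog '[{"x":0,"y":-16,"z":19,"rx":0,"ry":0,"rz":0,"jaw":5},{"x":0,"y":-16,"z":19,"rx":0,"ry":0,"rz":0,"jaw":5},{"x":0,"y":-16,"z":19,"rx":0,"ry":0,"rz":0,"jaw":5},{"x":0,"y":-16,"z":19,"rx":0,"ry":0,"rz":0,"jaw":5},{"x":0,"y":-16,"z":19,"rx":0,"ry":0,"rz":0,"jaw":5},{"x":0,"y":-12,"z":14,"rx":0,"ry":0,"rz":0,"jaw":5},{"x":0,"y":0,"z":0,"rx":0,"ry":0,"rz":0,"jaw":5}]'
```

```text
time_s: 9.05
position: [0.4331, -0.1995, 0.216]
ee_rot: [2.594, -0.007, 1.281]
wrist_force: [0.2, -0.5, -0.4]
grip_width: 0.0111
finger_force: 60.7
time_s: 9.75
position: [0.4276, -0.1977, 0.1962]
ee_rot: [2.589, 0.022, 1.297]
wrist_force: [-0.7, -0.5, 0.0]
grip_width: 0.0106
finger_force: 60.7
```

```bash
python3 -c "
from h import *
print(get_state()['joint_pos'],get_state()['position'])"
```

```text
[ 0.4567365  -0.09803574 -0.15708895  2.45951066 -0.03879351  0.22594066
  0.06368232] [ 0.42761376 -0.19768122  0.19623552]
```

The inward lean hits joint 4's limit. I'll untilt, turn a quarter so the bezel falls sideways (press -y), and tilt there.

```bash
python3 -m jog '[{"x":0,"y":0,"z":0,"rx":0.138,"ry":0,"rz":0,"jaw":5},{"x":0,"y":0,"z":0,"rx":0.138,"ry":0,"rz":0,"jaw":5},{"x":0,"y":0,"z":0,"rx":0.138,"ry":0,"rz":0,"jaw":5},{"x":0,"y":0,"z":0,"rx":0.138,"ry":0,"rz":0,"jaw":5},{"x":0,"y":0,"z":0,"rx":0,"ry":0,"rz":0,"jaw":5}]';python3 -m jog '[{"x":0,"y":0,"z":0,"rx":0,"ry":0,"rz":-0.147,"jaw":5},{"x":0,"y":0,"z":0,"rx":0,"ry":0,"rz":-0.147,"jaw":5},{"x":0,"y":0,"z":0,"rx":0,"ry":0,"rz":-0.147,"jaw":5},{"x":0,"y":0,"z":0,"rx":0,"ry":0,"rz":-0.147,"jaw":5},{"x":0,"y":0,"z":0,"rx":0,"ry":0,"rz":-0.147,"jaw":5},{"x":0,"y":0,"z":0,"rx":0,"ry":0,"rz":-0.147,"jaw":5},{"x":0,"y":0,"z":0,"rx":0,"ry":0,"rz":-0.147,"jaw":5},{"x":0,"y":0,"z":0,"rx":0,"ry":0,"rz":-0.147,"jaw":5}]';python3 -m jog '[{"x":0,"y":0,"z":0,"rx":0,"ry":0,"rz":-0.147,"jaw":5},{"x":0,"y":0,"z":0,"rx":0,"ry":0,"rz":-0.147,"jaw":5},{"x":0,"y":0,"z":0,"rx":0,"ry":0,"rz":-0.1,"jaw":5},{"x":0,"y":0,"z":0,"rx":0,"ry":0,"rz":0,"jaw":5}]'; python3 -c "
from h import *
s=get_state();print(s['joint_pos'],s['position'],s['ee_rot'])"
```

```text
time_s: 10.25
position: [0.431, -0.197, 0.1973]
ee_rot: [-3.14, 0.025, 1.301]
wrist_force: [0.4, -1.7, -0.8]
grip_width: 0.0106
finger_force: 60.7
time_s: 11.05
position: [0.4282, -0.1968, 0.1973]
ee_rot: [-3.12, 0.014, 2.483]
wrist_force: [-0.1, 0.0, -0.7]
grip_width: 0.0104
finger_force: 60.7
time_s: 11.45
position: [0.4283, -0.1967, 0.1973]
ee_rot: [-3.117, 0.004, 2.873]
wrist_force: [-0.2, -1.5, -0.3]
grip_width: 0.0108
finger_force: 60.7
[ 0.58585366  0.14499796 -0.33618536  2.07338194  0.09068905  0.92910635
  1.50046682] [ 0.42828953 -0.19671367  0.19729037] [-3.1167313   0.00448738  2.87251033]
```

```bash
python3 -m jog '[{"x":0,"y":0,"z":0,"rx":-0.14,"ry":0,"rz":0.028,"jaw":5},{"x":0,"y":0,"z":0,"rx":-0.14,"ry":0,"rz":0,"jaw":5},{"x":0,"y":0,"z":0,"rx":-0.14,"ry":0,"rz":0,"jaw":5},{"x":0,"y":0,"z":0,"rx":-0.14,"ry":0,"rz":0,"jaw":5},{"x":0,"y":0,"z":0,"rx":-0.14,"ry":0,"rz":0,"jaw":5},{"x":0,"y":0,"z":0,"rx":0,"ry":0,"rz":0,"jaw":5}]'; python3 -c "
from h import *
s=get_state();print(s['joint_pos'],s['position'],s['ee_rot'])
from scipy.spatial.transform import Rotation as T
print(T.from_euler('xyz',s['ee_rot']).as_matrix())"
```

```text
time_s: 12.05
position: [0.4268, -0.1991, 0.1949]
ee_rot: [2.461, -0.005, 2.834]
wrist_force: [0.1, -0.1, -0.8]
grip_width: 0.0104
finger_force: 60.7
[ 0.98022653  0.36306583 -0.31511134  1.98843798 -0.57315148  1.14917078
  2.26321201] [ 0.4267921  -0.19907833  0.19488392] [ 2.4608077  -0.00451261  2.83433056]
[[-0.95315552  0.23773481  0.18702064]
 [ 0.30244701  0.73982556  0.60098581]
 [ 0.00451259  0.62939678 -0.777071  ]]
```

Tilting sideways works (0.68 rad). Now I'll lower it to the plate.

```bash
python3 -m jog '[{"x":-4,"y":-13,"z":20,"rx":0,"ry":0,"rz":0,"jaw":5},{"x":0,"y":-13,"z":20,"rx":0,"ry":0,"rz":0,"jaw":5},{"x":0,"y":-13,"z":20,"rx":0,"ry":0,"rz":0,"jaw":5},{"x":0,"y":-13,"z":20,"rx":0,"ry":0,"rz":0,"jaw":5},{"x":0,"y":-13,"z":20,"rx":0,"ry":0,"rz":0,"jaw":5},{"x":0,"y":-10,"z":15,"rx":0,"ry":0,"rz":0,"jaw":5},{"x":0,"y":0,"z":0,"rx":0,"ry":0,"rz":0,"jaw":5}]'; python3 -c "
from h import *
s=get_state();print(s['joint_pos'],s['position'],s['ee_rot'])
b,Q=grab('side','s2.png')
u=proj(Q,(.43,-.2,.04)).astype(int);print(u)
cv2.imwrite('pics/s2c.png',cv2.resize(b[u[1]-60:u[1]+40,u[0]-80:u[0]+60],None,fx=5,fy=5,interpolation=cv2.INTER_CUBIC))"
```

```text
time_s: 12.75
position: [0.4358, -0.1836, 0.059]
ee_rot: [2.466, -0.003, 2.843]
wrist_force: [-0.8, 0.1, -0.8]
grip_width: 0.0105
finger_force: 60.6
[ 0.95223137  0.57689359 -0.33347536  2.05710496 -0.5948296   0.88343885
  2.38271478] [ 0.43577467 -0.18363801  0.0589591 ] [ 2.46623138 -0.00285246  2.84306223]
[344 200]
```

```bash
python3 -m jog '[{"x":0,"y":-2.5,"z":3.1,"rx":0,"ry":0,"rz":0,"jaw":5},{"x":0,"y":-1.3,"z":1.6,"rx":0,"ry":0,"rz":0,"jaw":5},{"x":0,"y":0,"z":0,"rx":0,"ry":0,"rz":0,"jaw":5}]';python3 -m jog '[{"x":0,"y":-1.3,"z":1.6,"rx":0,"ry":0,"rz":0,"jaw":5},{"x":0,"y":0,"z":0,"rx":0,"ry":0,"rz":0,"jaw":5}]';python3 -m jog '[{"x":0,"y":-0.9,"z":1.2,"rx":0,"ry":0,"rz":0,"jaw":5},{"x":0,"y":0,"z":0,"rx":0,"ry":0,"rz":0,"jaw":5}]'
```

```text
time_s: 13.1
position: [0.4369, -0.1853, 0.0551]
ee_rot: [2.465, 0.003, 2.843]
wrist_force: [0.8, -0.7, -1.4]
grip_width: 0.0106
finger_force: 60.6
time_s: 13.3
position: [0.4368, -0.1853, 0.0528]
ee_rot: [2.465, 0.003, 2.843]
wrist_force: [0.3, -0.8, -0.7]
grip_width: 0.0104
finger_force: 60.6
time_s: 13.5
position: [0.437, -0.1854, 0.0514]
ee_rot: [2.464, 0.003, 2.843]
wrist_force: [-0.5, -2.0, 5.7]
grip_width: 0.0106
finger_force: 62.0
```

View pics/s2c.png

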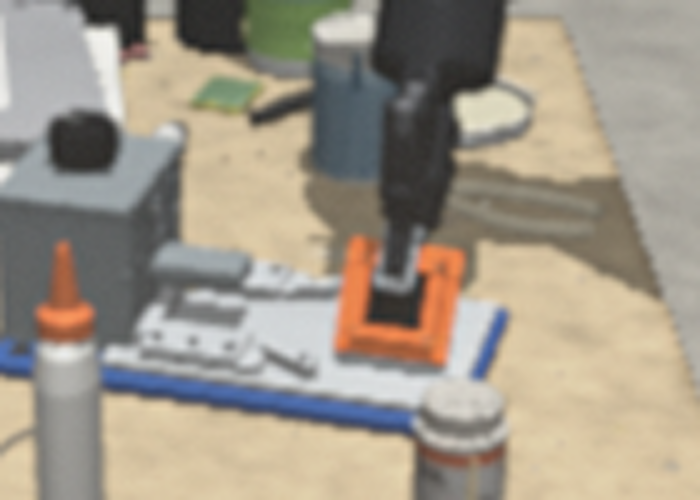

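Seen from the side, the bezel leans with its back (well) up, at (400,300), its lower edge on the plate (force 5.7 N). I'll release and back out along the tool axis.

```bash
python3 -m jog '[{"x":0,"y":0,"z":0,"rx":0,"ry":0,"rz":0,"jaw":30},{"x":0,"y":0,"z":0,"rx":0,"ry":0,"rz":0,"jaw":30},{"x":0,"y":0,"z":0,"rx":0,"ry":0,"rz":0,"jaw":30},{"x":0,"y":0,"z":-20,"rx":0,"ry":0,"rz":0,"jaw":30},{"x":0,"y":0,"z":-45,"rx":0,"ry":0,"rz":0,"jaw":30},{"x":0,"y":0,"z":-45,"rx":0,"ry":0,"rz":0,"jaw":30},{"x":0,"y":0,"z":-20,"rx":0,"ry":0,"rz":0,"jaw":30},{"x":0,"y":0,"z":0,"rx":0,"ry":0,"rz":0,"jaw":30}]'; python3 -c "
from h import *
s=get_state();print(s['joint_pos'],s['position'],s['ee_rot'])
a,P=grab('wrist','w6.png')
b,Q=grab('side','s3.png');u=np.array([344,200])
c=np.zeros((520,800,3),np.uint8)
c[:300,:420]=cv2.resize(b[u[1]-60:u[1]+40,u[0]-80:u[0]+60],(420,300))
c[120:520,420:]=cv2.resize(a,(608,380))[:,114:494].repeat(1,0)[:400] if 0 else cv2.resize(a[:,120:520],(380,400))
t,_=grab('top','t3.png')
c[300:520,:420]=cv2.resize(t[160:270,290:500],(420,220))
cv2.imwrite('pics/c3.png',c)"
```

```text
time_s: 14.3
position: [0.4129, -0.2654, 0.1543]
ee_rot: [2.467, 0.006, 2.841]
wrist_force: [0.4, 0.7, -0.6]
grip_width: 0.0301
finger_force: 0.0
[ 1.03600395  0.46988591 -0.27254668  1.92453491 -0.5201019   1.14939206
  2.35431776] [ 0.41286597 -0.26541402  0.15428249] [2.46723264 0.00571031 2.84054937]
```

View pics/c3.png

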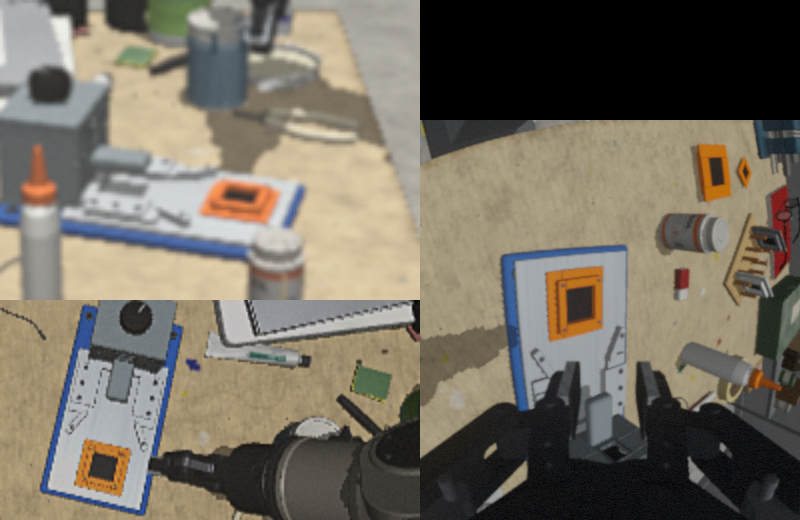

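The bezel lies flange down on the plate, roughly square, at (103,468) in the top part. I'll measure its pose against the press with the top camera while straightening the tool.

```bash
python3 -m jog '[{"x":0,"y":0,"z":0,"rx":0.14,"ry":0,"rz":0,"jaw":16},{"x":0,"y":0,"z":0,"rx":0.14,"ry":0,"rz":0,"jaw":16},{"x":0,"y":0,"z":0,"rx":0.14,"ry":0,"rz":0,"jaw":16},{"x":0,"y":0,"z":0,"rx":0.14,"ry":0,"rz":0,"jaw":16},{"x":0,"y":0,"z":0,"rx":0.115,"ry":0,"rz":0,"jaw":16},{"x":0,"y":0,"z":0,"rx":0,"ry":0,"rz":0,"jaw":16}]'; cat > m.py <<'E'
from h import *
o=np.array([.5145,-.2241]);ex=np.array([.956,-.293]);ey=np.array([.293,.956])
s=get_state();p=s['position'];print(p,s['ee_rot'],s['joint_pos'].round(2) if hasattr(s['joint_pos'],'round') else s['joint_pos'])
print('tcp in load',(p[:2]-o)@ex+.09,(p[:2]-o)@ey)
for nm in('top','side'):
    a,P=grab(nm)
    hsv=cv2.cvtColor(a,cv2.COLOR_BGR2HSV);m=cv2.inRange(hsv,(3,150,80),(22,255,255))
    u=proj(P,(*(o-.05*ex),.02));M=np.zeros_like(m);x0,y0=(u-55).astype(int);M[y0:y0+110,x0:x0+110]=m[y0:y0+110,x0:x0+110]
    for n in sorted(cv2.findContours(M,0,2)[0],key=cv2.contourArea)[-2:]:
        if cv2.contourArea(n)<60: continue
        r=cv2.minAreaRect(n);w=np.array([on(P,q,.024)[:2] for q in cv2.boxPoints(r)])
        c=w.mean(0);e=[np.arctan2(*(np.diff(w,axis=0)[i][::-1]))for i in(0,1)]
        print(nm,r[1],'in load',(c-o)@ex+.09,(c-o)@ey,'edge yaw rel',[(round(float(x+.297),3)) for x in e],np.linalg.norm(np.diff(w,axis=0),axis=1)[:2].round(3))
E
python3 m.py
```

```text
time_s: 15.05
position: [0.4139, -0.2586, 0.1521]
ee_rot: [-3.141, 0.002, 2.851]
wrist_force: [0.4, 0.5, 0.4]
grip_width: 0.0157
finger_force: 0.0
[ 0.4139121  -0.25860919  0.15205354] [-3.14093953e+00  2.45668646e-03  2.85101994e+00] [ 0.59  0.22 -0.18  2.09  0.06  0.83  1.65]
tcp in load 0.003949157815545806 -0.06246304273110832
top (24.01102638244629, 23.283418655395508) in load 0.0027813042211220496 -0.004148896376450197 edge yaw rel [-0.024, -1.59] [0.064 0.066]
side (22.344575881958008, 11.030865669250488) in load 0.00272820404441923 0.002347302268009994 edge yaw rel [-1.398, 3.124] [0.067 0.067]
```

```bash
python3 -m jog '[{"x":25,"y":15,"z":0,"rx":0,"ry":0,"rz":0.006,"jaw":16},{"x":24,"y":15,"z":0,"rx":0,"ry":0,"rz":0,"jaw":16},{"x":0,"y":16,"z":0,"rx":0,"ry":0,"rz":0,"jaw":16},{"x":0,"y":16,"z":0,"rx":0,"ry":0,"rz":0,"jaw":16},{"x":0,"y":0,"z":0,"rx":0,"ry":0,"rz":0,"jaw":16}]'; python3 -m jog '[{"x":0,"y":0,"z":30,"rx":0,"ry":0,"rz":0,"jaw":16},{"x":0,"y":0,"z":30,"rx":0,"ry":0,"rz":0,"jaw":16},{"x":0,"y":0,"z":30,"rx":0,"ry":0,"rz":0,"jaw":16},{"x":0,"y":0,"z":0,"rx":0,"ry":0,"rz":0,"jaw":16}]'; python3 m.py
```

```text
time_s: 15.65
position: [0.3841, -0.1881, 0.1519]
ee_rot: [3.137, 0.001, 2.838]
wrist_force: [-0.0, -1.1, -0.1]
grip_width: 0.016
finger_force: 0.0
time_s: 16.05
position: [0.3819, -0.189, 0.0594]
ee_rot: [3.138, -0.004, 2.836]
wrist_force: [0.5, -0.2, -0.2]
grip_width: 0.0158
finger_force: 0.0
[ 0.38193042 -0.189025    0.05938448] [ 3.13802319 -0.00403791  2.83561676] [ 0.5   0.3  -0.22  2.28  0.11  0.58  1.47]
tcp in load -0.047013492954737696 -0.005311186778751556
side (23.334524154663086, 10.889445304870605) in load 0.004127263120492844 0.0027678149927352087 edge yaw rel [-1.396, 3.124] [0.066 0.07 ]
```

```bash
python3 -m jog '[{"x":0,"y":4,"z":19,"rx":0,"ry":0,"rz":-0.009,"jaw":16},{"x":0,"y":0,"z":17,"rx":0,"ry":0,"rz":0,"jaw":16},{"x":0,"y":0,"z":0,"rx":0,"ry":0,"rz":0,"jaw":16}]'; python3 -m jog '[{"x":-10,"y":0,"z":0,"rx":0,"ry":0,"rz":0,"jaw":16},{"x":-15,"y":0,"z":0,"rx":0,"ry":0,"rz":0,"jaw":16},{"x":-15,"y":0,"z":0,"rx":0,"ry":0,"rz":0,"jaw":16},{"x":0,"y":0,"z":0,"rx":0,"ry":0,"rz":0,"jaw":16}]'; python3 m.py
```

```text
time_s: 16.45
position: [0.3857, -0.1854, 0.0266]
ee_rot: [3.139, 0.002, 2.846]
wrist_force: [0.5, -0.5, 0.6]
grip_width: 0.0159
finger_force: 0.0
time_s: 16.85
position: [0.4272, -0.1977, 0.0283]
ee_rot: [3.139, 0.006, 2.846]
wrist_force: [-0.4, 0.3, 0.6]
grip_width: 0.016
finger_force: 0.0
[ 0.42719593 -0.19774561  0.02830631] [3.13929734 0.00625655 2.8459395 ] [ 0.47  0.41 -0.2   2.2   0.15  0.54  1.43]
tcp in load -0.0011845238379341871 -0.0003852970444517854
side (21.085905075073242, 10.791021347045898) in load 0.03742849128920472 0.0031955907582752034 edge yaw rel [-1.369, 3.16] [0.066 0.063]
```

Tips are a bit high and seem to be pushing on the body. I'll back off, lower and push on.

```bash
python3 -m jog '[{"x":14,"y":0,"z":0,"rx":0,"ry":0,"rz":0,"jaw":16},{"x":0,"y":0,"z":5,"rx":0,"ry":-0.006,"rz":0,"jaw":16},{"x":0,"y":0,"z":2,"rx":0,"ry":0,"rz":0,"jaw":16},{"x":0,"y":0,"z":0,"rx":0,"ry":0,"rz":0,"jaw":16}]'; python3 -m jog '[{"x":-15,"y":0,"z":0,"rx":0,"ry":0,"rz":0,"jaw":16},{"x":-15,"y":0,"z":0,"rx":0,"ry":0,"rz":0,"jaw":16},{"x":0,"y":0,"z":0,"rx":0,"ry":0,"rz":0,"jaw":16}]'; python3 m.py
```

```text
time_s: 17.35
position: [0.4106, -0.1926, 0.0194]
ee_rot: [3.139, 0.008, 2.846]
wrist_force: [0.2, -0.4, -0.2]
grip_width: 0.016
finger_force: 0.0
time_s: 17.65
position: [0.4414, -0.2017, 0.02]
ee_rot: [3.139, 0.01, 2.846]
wrist_force: [-0.5, -0.9, 0.4]
grip_width: 0.0157
finger_force: 0.0
[ 0.44141813 -0.2016968   0.02000282] [3.13912246 0.01021459 2.84640161] [ 0.46  0.44 -0.19  2.18  0.16  0.53  1.43]
tcp in load 0.013569590522755193 4.47287445362894e-06
side (20.199962615966797, 10.78638744354248) in load 0.06021010915219005 0.0028821215932862167 edge yaw rel [-1.392, 3.014] [0.066 0.063]
```

```bash
python3 -m jog '[{"x":-10,"y":0,"z":0,"rx":0,"ry":0,"rz":0,"jaw":16},{"x":-10,"y":0,"z":0,"rx":0,"ry":0,"rz":0,"jaw":16},{"x":0,"y":0,"z":0,"rx":0,"ry":0,"rz":0,"jaw":16}]'; python3 -m jog '[{"x":-8,"y":0,"z":0,"rx":0,"ry":0,"rz":0,"jaw":16},{"x":-7,"y":0,"z":0,"rx":0,"ry":0,"rz":0,"jaw":16},{"x":0,"y":0,"z":0,"rx":0,"ry":0,"rz":0,"jaw":16}]'; python3 -m jog '[{"x":-4,"y":0,"z":0,"rx":0,"ry":0,"rz":0,"jaw":16},{"x":0,"y":0,"z":0,"rx":0,"ry":0,"rz":0,"jaw":16}]'; python3 m.py
```

```text
time_s: 18.05
position: [0.4604, -0.2076, 0.0203]
ee_rot: [3.139, 0.01, 2.846]
wrist_force: [0.7, -0.1, 0.2]
grip_width: 0.0159
finger_force: 0.0
time_s: 18.35
position: [0.4742, -0.2118, 0.0203]
ee_rot: [3.139, 0.01, 2.846]
wrist_force: [0.1, -0.2, -0.5]
grip_width: 0.0162
finger_force: 0.0
time_s: 18.55
position: [0.4772, -0.2128, 0.0202]
ee_rot: [3.139, 0.009, 2.846]
wrist_force: [-0.9, 1.0, -0.4]
grip_width: 0.0157
finger_force: 0.0
[ 0.47716844 -0.21282434  0.02022567] [3.139351   0.00889314 2.84612511] [ 0.45  0.48 -0.19  2.1   0.16  0.57  1.43]
tcp in load 0.05100726519282712 -0.0001586196440895535
```

```bash
python3 -m jog '[{"x":-4,"y":0,"z":0,"rx":0,"ry":0,"rz":0,"jaw":16},{"x":0,"y":0,"z":0,"rx":0,"ry":0,"rz":0,"jaw":16}]'; python3 -m jog '[{"x":-3,"y":0,"z":0,"rx":0,"ry":0,"rz":0,"jaw":16},{"x":0,"y":0,"z":0,"rx":0,"ry":0,"rz":0,"jaw":16}]';  python3 -m jog '[{"x":-1.5,"y":0,"z":0,"rx":0,"ry":0,"rz":0,"jaw":16},{"x":0,"y":0,"z":0,"rx":0,"ry":0,"rz":0,"jaw":16}]'
```

```text
time_s: 18.85
position: [0.4812, -0.214, 0.0204]
ee_rot: [3.139, 0.009, 2.846]
wrist_force: [-0.7, -0.7, -0.9]
grip_width: 0.0162
finger_force: 0.0
time_s: 19.05
position: [0.484, -0.2149, 0.0203]
ee_rot: [3.139, 0.009, 2.846]
wrist_force: [-0.8, -0.5, -0.6]
grip_width: 0.016
finger_force: 0.0
time_s: 19.25
position: [0.4851, -0.2153, 0.0203]
ee_rot: [3.139, 0.009, 2.846]
wrist_force: [-0.1, -0.7, -0.3]
grip_width: 0.0158
finger_force: 0.0
```

```bash
python3 -m jog '[{"x":-2,"y":0,"z":0,"rx":0,"ry":0,"rz":0,"jaw":16},{"x":0,"y":0,"z":0,"rx":0,"ry":0,"rz":0,"jaw":16}]'; python3 -m jog '[{"x":-1.5,"y":0,"z":0,"rx":0,"ry":0,"rz":0,"jaw":16},{"x":0,"y":0,"z":0,"rx":0,"ry":0,"rz":0,"jaw":16}]';  python3 -m jog '[{"x":-1.5,"y":0,"z":0,"rx":0,"ry":0,"rz":0,"jaw":16},{"x":0,"y":0,"z":0,"rx":0,"ry":0,"rz":0,"jaw":16}]'; python3 - <<'E'
from h import *
a,P=grab('wrist','w7.png');b,Q=grab('side','s7.png')
o=np.array([.5145,-.2241]);ex=np.array([.956,-.293]);ey=np.array([.293,.956])
for a,P,f in((a,P,True),(b,Q,False)):
    hsv=cv2.cvtColor(a,cv2.COLOR_BGR2HSV);m=cv2.inRange(hsv,(3,150,60),(22,255,255))
    u=proj(P,(*(o+.015*ex),.03),f);u0,u1=u.astype(int)
    ys,xs=np.where(m);k=(abs(xs-u0)<45)&(abs(ys-u1)<45);print(u,k.sum())
    if k.sum():
        w=np.array([on(P,(x,y),.024,f)[:2]-o for x,y in zip(xs[k],ys[k])]);print('nestx',np.percentile(w@ex-.015,[1,50,99]),'y',np.percentile(w@ey,[1,50,99]))
E
```

```text
time_s: 19.45
position: [0.4872, -0.2158, 0.0203]
ee_rot: [3.139, 0.009, 2.846]
wrist_force: [-1.2, 0.2, -0.6]
grip_width: 0.0163
finger_force: 0.0
time_s: 19.65
position: [0.4885, -0.2163, 0.0203]
ee_rot: [3.139, 0.009, 2.846]
wrist_force: [0.4, -0.1, -0.3]
grip_width: 0.0159
finger_force: 0.0
time_s: 19.85
position: [0.489, -0.2165, 0.0201]
ee_rot: [3.139, 0.007, 2.846]
wrist_force: [-4.7, 2.4, 3.1]
grip_width: 0.0161
finger_force: 2.7
[319.42422999 330.11651669] 760
nestx [-0.02605221 -0.01882667 -0.01190653] y [-0.01055511 -0.00085926  0.00837568]
[309.7542145  199.56883193] 143
nestx [-0.02590564  0.08008772  0.11687503] y [-0.03338665  0.01359874  0.05671442]
```

Contact with the end stop comes where expected (TCP 63 against 61 mm). I'll press once more to seat it, then back out and rise.

```bash
python3 -m jog '[{"x":-1.5,"y":0,"z":0,"rx":0,"ry":0,"rz":0,"jaw":16},{"x":0,"y":0,"z":0,"rx":0,"ry":0,"rz":0,"jaw":16}]'; python3 -m jog '[{"x":-1,"y":0,"z":0,"rx":0,"ry":0,"rz":0,"jaw":16},{"x":0,"y":0,"z":0,"rx":0,"ry":0,"rz":0,"jaw":16}]'
```

```text
time_s: 20.15
position: [0.4894, -0.2165, 0.0199]
ee_rot: [3.14, 0.005, 2.846]
wrist_force: [-11.7, 5.3, 8.4]
grip_width: 0.016
finger_force: 7.2
time_s: 20.35
position: [0.4894, -0.2166, 0.0198]
ee_rot: [3.14, 0.003, 2.846]
wrist_force: [-15.7, 6.7, 12.8]
grip_width: 0.0161
finger_force: 10.2
```

Seated firmly against the stop (15.7 N, no travel). I'll back out, rise and go over the knob.

```bash
python3 -m jog '[{"x":20,"y":0,"z":0,"rx":0,"ry":0,"rz":0,"jaw":16},{"x":0,"y":0,"z":-40,"rx":0,"ry":0,"rz":0,"jaw":16},{"x":0,"y":0,"z":-45,"rx":0,"ry":0,"rz":0,"jaw":16},{"x":0,"y":0,"z":-45,"rx":0,"ry":0,"rz":0,"jaw":40},{"x":0,"y":0,"z":-45,"rx":0,"ry":0,"rz":0,"jaw":70},{"x":0,"y":0,"z":-35,"rx":0,"ry":0,"rz":0,"jaw":70},{"x":-35,"y":0,"z":0,"rx":0,"ry":0,"rz":0,"jaw":70},{"x":-35,"y":0,"z":0,"rx":0,"ry":0,"rz":0,"jaw":70}]';python3 -m jog '[{"x":-35,"y":0,"z":0,"rx":0,"ry":0,"rz":0,"jaw":70},{"x":-35,"y":0,"z":0,"rx":0,"ry":0,"rz":0,"jaw":70},{"x":0,"y":0,"z":0,"rx":0,"ry":0,"rz":0,"jaw":70},{"x":0,"y":0,"z":0,"rx":0,"ry":0,"rz":0,"jaw":70}]'; cat > k.py <<'E'
from h import *
s=get_state();p=s['position'];print(p,s['ee_rot'],s['joint_pos'],s['torque'])
for nm,f in(('wrist',True),('top',False),('side',False)):
    a,P=grab(nm,nm+'k.png');u=proj(P,(.6115,-.254,.134),f)
    g=cv2.cvtColor(a,cv2.COLOR_BGR2GRAY);k=((g<50)*255).astype(np.uint8)
    R=40 if f else 14
    M=np.zeros_like(k);x,y=u.astype(int);M[max(y-R,0):y+R,x-R:x+R]=k[max(y-R,0):y+R,x-R:x+R]
    n=max(cv2.findContours(M,0,2)[0],key=cv2.contourArea);c,r=cv2.minEnclosingCircle(n)
    print(nm,u.round(1),c,r,on(P,c,.130,f))
E
python3 k.py
```

```text
time_s: 21.15
position: [0.5396, -0.2328, 0.2332]
ee_rot: [3.14, 0.013, 2.845]
wrist_force: [-0.0, 0.3, 1.3]
grip_width: 0.0701
finger_force: 0.0
time_s: 21.55
position: [0.6053, -0.2522, 0.2307]
ee_rot: [3.139, 0.008, 2.846]
wrist_force: [-0.9, 1.3, -0.4]
grip_width: 0.0703
finger_force: 0.0
[ 0.60528433 -0.25216863  0.23071273] [3.13915884 0.00802972 2.84631833] [ 0.46069214  0.4006376  -0.21576857  1.64528011  0.09151178  1.09760034
  1.49594793] [-0.00985896 -0.00276752  0.02024175]
wrist [318.6 207.3] (318.4220275878906, 204.48623657226562) 25.89423179626465 [ 0.61038718 -0.25383765  0.13      ]
top [357.7 167.5] (343.0, 159.0) 9.999999747378752e-05 [ 0.63820607 -0.21843758  0.13      ]
side [281.  163.7] (280.1666564941406, 168.0) 6.166776657104492 [ 0.61308382 -0.23246741  0.13      ]
```

```bash
python3 -m jog '[{"x":-5,"y":0,"z":0,"rx":0,"ry":0.008,"rz":-0.147,"jaw":60},{"x":0,"y":0,"z":15,"rx":0,"ry":0,"rz":-0.147,"jaw":60},{"x":0,"y":0,"z":15,"rx":0,"ry":0,"rz":-0.147,"jaw":60},{"x":0,"y":0,"z":15,"rx":0,"ry":0,"rz":-0.147,"jaw":60},{"x":0,"y":0,"z":15,"rx":0,"ry":0,"rz":-0.147,"jaw":60},{"x":0,"y":0,"z":15,"rx":0,"ry":0,"rz":-0.147,"jaw":60},{"x":0,"y":0,"z":20,"rx":0,"ry":0,"rz":0,"jaw":60},{"x":0,"y":0,"z":19,"rx":0,"ry":0,"rz":0,"jaw":60}]';python3 -m jog '[{"x":0,"y":0,"z":0,"rx":0,"ry":0,"rz":0,"jaw":60},{"x":0,"y":0,"z":0,"rx":0,"ry":0,"rz":0,"jaw":60}]'; python3 -c "
from h import *
s=get_state();print(s['position'],s['ee_rot'],s['joint_pos'],s['torque'])"
```

```text
time_s: 22.5
position: [0.6094, -0.2538, 0.1174]
ee_rot: [-3.141, 0.002, -2.555]
wrist_force: [0.0, 0.4, 0.4]
grip_width: 0.0602
finger_force: 0.0
time_s: 22.7
position: [0.6098, -0.2536, 0.1182]
ee_rot: [3.141, 0.002, -2.555]
wrist_force: [0.4, -0.7, 0.1]
grip_width: 0.06
finger_force: 0.0
[ 0.60978273 -0.25362455  0.11818843] [ 3.14141470e+00  1.67276943e-03 -2.55520127e+00] [ 0.57112888  0.54005615 -0.37200967  1.71587972  0.23384695  0.92864448
  2.2638629 ] [-0.02843594 -0.05102545 -0.04047447]
```

Close on the knob, check the side load, then turn a first bit clockwise.

```bash
python3 -m jog '[{"x":0,"y":0,"z":0,"rx":0,"ry":0,"rz":0,"jaw":45},{"x":0,"y":0,"z":0,"rx":0,"ry":0,"rz":0,"jaw":35},{"x":0,"y":0,"z":0,"rx":0,"ry":0,"rz":0,"jaw":35},{"x":0,"y":0,"z":0,"rx":0,"ry":0,"rz":0,"jaw":35},{"x":0,"y":0,"z":0,"rx":0,"ry":0,"rz":0,"jaw":35}]'; python3 -c "
from h import *
s=get_state();print(s['position'],s['torque'])";python3 -m jog '[{"x":0,"y":0,"z":0,"rx":0,"ry":0,"rz":0.147,"jaw":35},{"x":0,"y":0,"z":0,"rx":0,"ry":0,"rz":0.147,"jaw":35},{"x":0,"y":0,"z":0,"rx":0,"ry":0,"rz":0,"jaw":35}]';  python3 -c "
from h import *
s=get_state();print(s['position'],s['torque'])"
```

```text
time_s: 23.2
position: [0.6114, -0.2549, 0.1197]
ee_rot: [-3.138, 0.004, -2.556]
wrist_force: [2.1, -4.1, 7.7]
grip_width: 0.0377
finger_force: 59.5
[ 0.61136375 -0.25487969  0.11970107] [-0.97590536 -0.3956421  -0.03789923]
time_s: 23.5
position: [0.6111, -0.2544, 0.1197]
ee_rot: [-3.14, 0.004, -2.855]
wrist_force: [-1.0, -3.2, 7.7]
grip_width: 0.0374
finger_force: 59.7
[ 0.61110408 -0.25436837  0.1196539 ] [-0.67861318  0.17443803  0.00752682]
```

```bash
echo 'from h import *
s=get_state();print(np.round(s["position"],4),"Tz",round(s["torque"][2],3),"j",np.round(s["joint_pos"],2),"yaw",round(s["ee_rot"][2],3))' > q.py; for i in 1; do python3 -m jog '[{"x":0,"y":0,"z":0,"rx":0,"ry":0,"rz":0.147,"jaw":35},{"x":0,"y":0,"z":0,"rx":0,"ry":0,"rz":0.147,"jaw":35},{"x":0,"y":0,"z":0,"rx":0,"ry":0,"rz":0.147,"jaw":35},{"x":0,"y":0,"z":0,"rx":0,"ry":0,"rz":0.147,"jaw":35},{"x":0,"y":0,"z":0,"rx":0,"ry":0,"rz":0,"jaw":35}]'|grep -E 'wrist|width'; done; python3 q.py;python3 -m jog '[{"x":0,"y":0,"z":0,"rx":0,"ry":0,"rz":0.147,"jaw":35},{"x":0,"y":0,"z":0,"rx":0,"ry":0,"rz":0.147,"jaw":35},{"x":0,"y":0,"z":0,"rx":0,"ry":0,"rz":0.147,"jaw":35},{"x":0,"y":0,"z":0,"rx":0,"ry":0,"rz":0.147,"jaw":35},{"x":0,"y":0,"z":0,"rx":0,"ry":0,"rz":0,"jaw":35}]'|grep -E 'wrist|width'; python3 q.py
```

```text
wrist_force: [-1.6, 2.4, 10.7]
grip_width: 0.0377
[ 0.6111 -0.2532  0.1196] Tz -0.012 j [ 0.42  0.52 -0.17  1.72  0.1   0.9   1.48] yaw 2.841
wrist_force: [0.7, 5.1, 10.8]
grip_width: 0.0376
[ 0.6117 -0.2522  0.1196] Tz -0.061 j [ 0.32  0.51 -0.03  1.73  0.02  0.89  0.96] yaw 2.254
```

```bash
python3 -m jog '[{"x":0,"y":0,"z":0,"rx":0,"ry":0,"rz":0.147,"jaw":35},{"x":0,"y":0,"z":0,"rx":0,"ry":0,"rz":0.147,"jaw":35},{"x":0,"y":0,"z":0,"rx":0,"ry":0,"rz":0.147,"jaw":35},{"x":0,"y":0,"z":0,"rx":0,"ry":0,"rz":0.147,"jaw":35},{"x":0,"y":0,"z":0,"rx":0,"ry":0,"rz":0,"jaw":35}]'|grep -E 'wrist|width'; python3 q.py;python3 -m jog '[{"x":0,"y":0,"z":0,"rx":0,"ry":0,"rz":0.147,"jaw":35},{"x":0,"y":0,"z":0,"rx":0,"ry":0,"rz":0.147,"jaw":35},{"x":0,"y":0,"z":0,"rx":0,"ry":0,"rz":0.147,"jaw":35},{"x":0,"y":0,"z":0,"rx":0,"ry":0,"rz":0.147,"jaw":35},{"x":0,"y":0,"z":0,"rx":0,"ry":0,"rz":0,"jaw":35}]'|grep -E 'wrist|width'; python3 q.py
```

```text
wrist_force: [7.3, 6.3, 6.7]
grip_width: 0.0377
[ 0.6128 -0.2517  0.1197] Tz -0.027 j [ 0.22  0.51  0.11  1.74 -0.07  0.89  0.45] yaw 1.667
wrist_force: [7.3, -5.5, 4.1]
grip_width: 0.0374
[ 0.6125 -0.2546  0.1198] Tz -0.052 j [ 0.11  0.52  0.25  1.74 -0.16  0.89 -0.06] yaw 1.077
```

```bash
python3 -m jog '[{"x":0,"y":0,"z":0,"rx":0,"ry":0,"rz":0.147,"jaw":35},{"x":0,"y":0,"z":0,"rx":0,"ry":0,"rz":0.147,"jaw":35},{"x":0,"y":0,"z":0,"rx":0,"ry":0,"rz":0.147,"jaw":35},{"x":0,"y":0,"z":0,"rx":0,"ry":0,"rz":0.147,"jaw":35},{"x":0,"y":0,"z":0,"rx":0,"ry":0,"rz":0,"jaw":35}]'|grep -E 'wrist|width'; python3 q.py;python3 -m jog '[{"x":0,"y":0,"z":0,"rx":0,"ry":0,"rz":0.147,"jaw":35},{"x":0,"y":0,"z":0,"rx":0,"ry":0,"rz":0.147,"jaw":35},{"x":0,"y":0,"z":0,"rx":0,"ry":0,"rz":0.147,"jaw":35},{"x":0,"y":0,"z":0,"rx":0,"ry":0,"rz":0.147,"jaw":35},{"x":0,"y":0,"z":0,"rx":0,"ry":0,"rz":0,"jaw":35}]'|grep -E 'wrist|width'; python3 q.py
```

```text
wrist_force: [5.4, -5.0, 5.3]
grip_width: 0.0379
[ 0.612  -0.2543  0.1195] Tz -0.087 j [ 0.01  0.54  0.4   1.75 -0.26  0.89 -0.57] yaw 0.489
wrist_force: [0.2, -1.0, 7.1]
grip_width: 0.0375
[ 0.6113 -0.2536  0.119 ] Tz -0.042 j [-0.09  0.57  0.54  1.76 -0.36  0.91 -1.06] yaw -0.098
```

```bash
python3 -m jog '[{"x":0,"y":0,"z":0,"rx":0,"ry":0,"rz":0.147,"jaw":35},{"x":0,"y":0,"z":0,"rx":0,"ry":0,"rz":0.147,"jaw":35},{"x":0,"y":0,"z":0,"rx":0,"ry":0,"rz":0.147,"jaw":35},{"x":0,"y":0,"z":0,"rx":0,"ry":0,"rz":0,"jaw":35}]'|grep -E 'wrist|width'; python3 q.py;python3 -m jog '[{"x":0,"y":0,"z":0,"rx":0,"ry":0,"rz":0.147,"jaw":35},{"x":0,"y":0,"z":0,"rx":0,"ry":0,"rz":0.147,"jaw":35},{"x":0,"y":0,"z":0,"rx":0,"ry":0,"rz":0.147,"jaw":35},{"x":0,"y":0,"z":0,"rx":0,"ry":0,"rz":0,"jaw":35}]'|grep -E 'wrist|width'; python3 q.py
```

```text
wrist_force: [1.2, 2.2, 6.6]
grip_width: 0.0377
[ 0.6114 -0.2528  0.1187] Tz -0.03 j [-0.17  0.6   0.65  1.76 -0.45  0.93 -1.43] yaw -0.538
wrist_force: [8.7, 1.2, 1.9]
grip_width: 0.0378
[ 0.6123 -0.2528  0.1187] Tz -0.043 j [-0.24  0.64  0.77  1.77 -0.54  0.95 -1.8 ] yaw -0.978
```

```bash
J='wrist|width'; python3 -m jog '[{"x":0,"y":0,"z":0,"rx":0,"ry":0,"rz":0.147,"jaw":35},{"x":0,"y":0,"z":0,"rx":0,"ry":0,"rz":0.147,"jaw":35},{"x":0,"y":0,"z":0,"rx":0,"ry":0,"rz":0,"jaw":35}]'|grep -E $J; python3 q.py;python3 -m jog '[{"x":0,"y":0,"z":0,"rx":0,"ry":0,"rz":0.147,"jaw":35},{"x":0,"y":0,"z":0,"rx":0,"ry":0,"rz":0.147,"jaw":35},{"x":0,"y":0,"z":0,"rx":0,"ry":0,"rz":0,"jaw":35}]'|grep -E $J; python3 q.py;python3 -m jog '[{"x":0,"y":0,"z":0,"rx":0,"ry":0,"rz":0.147,"jaw":35},{"x":0,"y":0,"z":0,"rx":0,"ry":0,"rz":0,"jaw":35}]'|grep -E $J; python3 q.py
```

```text
wrist_force: [8.0, 3.7, 4.7]
grip_width: 0.0377
[ 0.6125 -0.2523  0.1188] Tz 0.023 j [-0.28  0.67  0.84  1.77 -0.6   0.97 -2.04] yaw -1.271
wrist_force: [9.2, 5.4, 8.0]
grip_width: 0.0377
[ 0.613  -0.252   0.1188] Tz 0.029 j [-0.32  0.7   0.91  1.77 -0.66  1.   -2.28] yaw -1.565
wrist_force: [11.6, 1.0, 5.4]
grip_width: 0.0378
[ 0.6131 -0.2529  0.1189] Tz -0.022 j [-0.34  0.72  0.95  1.77 -0.69  1.01 -2.41] yaw -1.712
```

```bash
J='wrist|width'; python3 -m jog '[{"x":0,"y":0,"z":0,"rx":0,"ry":0,"rz":0.1,"jaw":35},{"x":0,"y":0,"z":0,"rx":0,"ry":0,"rz":0,"jaw":35}]'|grep -E $J; python3 q.py;python3 -m jog '[{"x":0,"y":0,"z":0,"rx":0,"ry":0,"rz":0.1,"jaw":35},{"x":0,"y":0,"z":0,"rx":0,"ry":0,"rz":0,"jaw":35}]'|grep -E $J; python3 q.py;python3 -m jog '[{"x":0,"y":0,"z":0,"rx":0,"ry":0,"rz":0.1,"jaw":35},{"x":0,"y":0,"z":0,"rx":0,"ry":0,"rz":0,"jaw":35}]'|grep -E $J; python3 q.py
```

```text
wrist_force: [12.1, 2.8, 5.6]
grip_width: 0.0377
[ 0.6132 -0.2527  0.119 ] Tz -0.03 j [-0.35  0.74  0.97  1.77 -0.71  1.02 -2.49] yaw -1.81
wrist_force: [11.0, -2.2, 4.6]
grip_width: 0.0377
[ 0.613  -0.2535  0.1191] Tz -0.008 j [-0.36  0.75  0.99  1.77 -0.73  1.03 -2.57] yaw -1.911
wrist_force: [11.6, -2.4, 5.5]
grip_width: 0.0374
[ 0.6129 -0.2537  0.1191] Tz -0.053 j [-0.37  0.76  1.02  1.77 -0.75  1.04 -2.65] yaw -2.011
```

No clear stop torque yet, after 5.74 rad of turning. I'll release, rise, and compare the knob's top mark numerically before and after.

```bash
python3 -m jog '[{"x":0,"y":0,"z":0,"rx":0,"ry":0,"rz":0,"jaw":60},{"x":0,"y":0,"z":0,"rx":0,"ry":0,"rz":0,"jaw":60},{"x":0,"y":0,"z":-40,"rx":0,"ry":0,"rz":0,"jaw":70},{"x":0,"y":0,"z":-40,"rx":0,"ry":0,"rz":0,"jaw":70},{"x":0,"y":0,"z":-32,"rx":0,"ry":0,"rz":0,"jaw":70},{"x":0,"y":0,"z":0,"rx":0,"ry":0,"rz":0,"jaw":70}]'|grep pos; cat > kn.py <<'E'
from h import *
# polar profile of the knob's top face in world angle
def prof(a,P,c):
    g=cv2.cvtColor(a,cv2.COLOR_BGR2GRAY)
    out=[]
    for k in range(36):
        t=k*np.pi/18;v=[]
        for r in np.linspace(.004,.017,8):
            q=proj(P,(c[0]+r*np.cos(t),c[1]+r*np.sin(t),.134),True);v.append(cv2.getRectSubPix(g,(1,1),tuple(map(float,q)))[0,0])
        out.append((int(np.mean(v)),int(max(v))))
    return out
E
python3 - <<'E'
from kn import *
import pickle
s=get_state();print(s['position'],s['ee_rot'])
a,P=grab('wrist','wk2.png')
pickle.dump({k:np.array(P[k]) for k in('R','t','intrinsics')},open('wk2.pkl','wb'))
o=cv2.imread('pics/wristk.png')
# pose of old picture: shift/yaw from the present camera, tool vertical in both
R=np.array(P['R']);C=-R.T@np.array(P['t']);p=np.array(s['position'])
from scipy.spatial.transform import Rotation as T
A=T.from_euler('xyz',s['ee_rot']).as_matrix();B=T.from_euler('xyz',[3.13916,.00803,2.84632]).as_matrix()
C0=np.array([.605284,-.252169,.230713])+B@A.T@(C-p);R0=R@A@B.T
P0=dict(R=R0,t=-R0@C0,intrinsics=P['intrinsics'])
c=(.6118,-.2535)
print(proj(P,(*c,.134),True),proj(P0,(*c,.134),True))
for n,x in(('old',prof(o,P0,c)),('new',prof(a,P,c))):print(n,x)
E
```

```text
position: [0.6108, -0.2547, 0.2336]
[ 0.61082031 -0.25468186  0.23356383] [-3.13660872e+00  2.55253459e-03 -2.00984560e+00]
[318.12952043 202.60463478] [318.46490696 209.04729804]
old [(26, 29), (27, 30), (28, 31), (26, 29), (27, 31), (27, 29), (26, 30), (27, 30), (27, 32), (27, 34), (31, 39), (32, 41), (29, 39), (26, 29), (25, 27), (27, 29), (26, 31), (25, 29), (25, 29), (26, 31), (26, 30), (25, 30), (26, 31), (24, 28), (26, 30), (25, 30), (22, 27), (25, 31), (25, 32), (27, 30), (34, 54), (64, 88), (89, 98), (40, 63), (28, 34), (28, 30)]
new [(29, 32), (27, 31), (28, 30), (28, 30), (27, 31), (30, 40), (29, 33), (29, 51), (29, 43), (29, 45), (30, 54), (27, 40), (29, 54), (27, 33), (28, 39), (27, 28), (26, 30), (26, 30), (26, 32), (26, 33), (57, 61), (91, 103), (54, 100), (39, 72), (29, 49), (26, 32), (26, 31), (26, 29), (25, 27), (28, 30), (27, 31), (26, 32), (26, 29), (27, 30), (27, 32), (27, 30)]
```

The tool slipped: it turned 329°, while the mark went only from about 317° to 212° (105° clockwise). That fits starting at number 6 (3.93) and reaching the stop at 5.65 (99°). I'll refine the mark angles.

```bash
cat > mk.py <<'E'
from kn import *
from scipy.spatial.transform import Rotation as T
def mark(a,P,c):
    g=cv2.cvtColor(a,cv2.COLOR_BGR2GRAY);u=proj(P,(*c,.134),True);ys,xs=np.mgrid[int(u[1])-32:int(u[1])+33,int(u[0])-32:int(u[0])+33]
    w=np.array([on(P,(x,y),.134,True)[:2] for x,y in zip(xs.ravel(),ys.ravel())]);v=g[ys,xs].ravel().astype(float)
    r=np.linalg.norm(w-c,axis=1);k=(r<.0175)&(v>55);wt=v[k]-30
    m=(w[k]*wt[:,None]).sum(0)/wt.sum();d=m-c
    L=np.linalg.svd((w[k]-m)*np.sqrt(wt)[:,None],full_matrices=False)
    ax=L[2][0]*np.sign(L[2][0]@d)
    blob=(r<.03)&(v<45)
    print('n',k.sum(),'mark',m.round(4),'ang',np.degrees(np.arctan2(d[1],d[0])).round(1),'stroke ang',np.degrees(np.arctan2(ax[1],ax[0])).round(1),'r',np.linalg.norm(d).round(4),'sv',L[1].round(3),'disc',w[blob].mean(0).round(4))
def now(c,fn):
    s=get_state();a,P=grab('wrist',fn);mark(a,P,c);return s,a,P
E
python3 - <<'E'
from mk import *
c=np.array((.6118,-.2535))
s,a,P=now(c,'wk3.png')
R=np.array(P['R']);C=-R.T@np.array(P['t']);p=np.array(s['position'])
A=T.from_euler('xyz',s['ee_rot']).as_matrix();B=T.from_euler('xyz',[3.13916,.00803,2.84632]).as_matrix()
C0=np.array([.605284,-.252169,.230713])+B@A.T@(C-p);R0=R@A@B.T
P0=dict(R=R0,t=-R0@C0,intrinsics=P['intrinsics'])
mark(cv2.imread('pics/wristk.png'),P0,c)
E
```

```text
n 74 mark [ 0.6027 -0.2583] ang -152.1 stroke ang -144.9 r 0.0103 sv [0.267 0.144] disc [ 0.6117 -0.2578]
n 58 mark [ 0.6198 -0.2609] ang -42.8 stroke ang -41.7 r 0.0109 sv [0.215 0.045] disc [ 0.6078 -0.2525]
```

The mark moved about 106° clockwise, so either the stop was reached or the grip was shallow (the pads sit back when half open). I'll regrip deeper and better centred and test clockwise again.

```bash
python3 -m jog '[{"x":-2,"y":-1,"z":0,"rx":0,"ry":0,"rz":-0.147,"jaw":60},{"x":0,"y":0,"z":14,"rx":0,"ry":0,"rz":-0.147,"jaw":60},{"x":0,"y":0,"z":15,"rx":0,"ry":0,"rz":-0.147,"jaw":60},{"x":0,"y":0,"z":15,"rx":0,"ry":0,"rz":-0.147,"jaw":60},{"x":0,"y":0,"z":15,"rx":0,"ry":0,"rz":-0.147,"jaw":60},{"x":0,"y":0,"z":15,"rx":0,"ry":0,"rz":-0.147,"jaw":60},{"x":0,"y":0,"z":15,"rx":0,"ry":0,"rz":-0.147,"jaw":60},{"x":0,"y":0,"z":15,"rx":0,"ry":0,"rz":-0.147,"jaw":60}]'|grep pos;python3 -m jog '[{"x":0,"y":0,"z":10,"rx":0,"ry":0,"rz":0,"jaw":60},{"x":0,"y":0,"z":8,"rx":0,"ry":0,"rz":0,"jaw":60},{"x":0,"y":0,"z":0,"rx":0,"ry":0,"rz":0,"jaw":60}]';python3 q.py;python3 -m jog '[{"x":0,"y":0,"z":0,"rx":0,"ry":0,"rz":0,"jaw":40},{"x":0,"y":0,"z":0,"rx":0,"ry":0,"rz":0,"jaw":33},{"x":0,"y":0,"z":0,"rx":0,"ry":0,"rz":0,"jaw":33},{"x":0,"y":0,"z":0,"rx":0,"ry":0,"rz":0,"jaw":33},{"x":0,"y":0,"z":0,"rx":0,"ry":0,"rz":0,"jaw":33}]'; python3 q.py;python3 -m jog '[{"x":0,"y":0,"z":0,"rx":0,"ry":0,"rz":0.1,"jaw":33}]'|grep wr;python3 q.py;python3 -m jog '[{"x":0,"y":0,"z":0,"rx":0,"ry":0,"rz":0.1,"jaw":33}]'|grep wr;python3 q.py
```

```text
position: [0.611, -0.2515, 0.1238]
time_s: 30.5
position: [0.6111, -0.2519, 0.1062]
ee_rot: [-3.141, 0.002, -0.838]
wrist_force: [0.5, 0.2, 0.2]
grip_width: 0.0601
finger_force: 0.0
[ 0.6111 -0.2519  0.1062] Tz -0.014 j [-0.25  0.66  0.78  1.77 -0.57  0.94 -1.64] yaw -0.838
time_s: 31.0
position: [0.6119, -0.2524, 0.1081]
ee_rot: [-3.14, -0.0, -0.835]
wrist_force: [-2.8, 0.7, 6.5]
grip_width: 0.0383
finger_force: 60.3
[ 0.6119 -0.2524  0.1081] Tz -0.067 j [-0.25  0.66  0.78  1.77 -0.56  0.94 -1.63] yaw -0.835
wrist_force: [-6.6, 6.0, 15.5]
[ 0.6121 -0.2523  0.1081] Tz 1.228 j [-0.26  0.67  0.8   1.77 -0.59  0.95 -1.72] yaw -0.935
wrist_force: [-2.2, 5.7, -2.8]
[ 0.6124 -0.2525  0.1082] Tz 0.395 j [-0.27  0.68  0.83  1.77 -0.61  0.96 -1.8 ] yaw -1.038
```

The torque jumped to 1.2 N m, so the knob is at the 5.65 stop. I'll release, regrip, and turn back 0.94 counter-clockwise.

```bash
python3 -m jog '[{"x":0,"y":0,"z":0,"rx":0,"ry":0,"rz":0,"jaw":55},{"x":0,"y":0,"z":0,"rx":0,"ry":0,"rz":0,"jaw":55},{"x":0,"y":0,"z":0,"rx":0,"ry":0,"rz":0,"jaw":40},{"x":0,"y":0,"z":0,"rx":0,"ry":0,"rz":0,"jaw":33},{"x":0,"y":0,"z":0,"rx":0,"ry":0,"rz":0,"jaw":33},{"x":0,"y":0,"z":0,"rx":0,"ry":0,"rz":0,"jaw":33},{"x":0,"y":0,"z":0,"rx":0,"ry":0,"rz":0,"jaw":33}]'|grep -E 'wr|wid'; python3 q.py; python3 -m jog '[{"x":0,"y":0,"z":0,"rx":0,"ry":0,"rz":-0.12,"jaw":33},{"x":0,"y":0,"z":0,"rx":0,"ry":0,"rz":-0.12,"jaw":33},{"x":0,"y":0,"z":0,"rx":0,"ry":0,"rz":-0.12,"jaw":33},{"x":0,"y":0,"z":0,"rx":0,"ry":0,"rz":-0.12,"jaw":33},{"x":0,"y":0,"z":0,"rx":0,"ry":0,"rz":-0.12,"jaw":33},{"x":0,"y":0,"z":0,"rx":0,"ry":0,"rz":-0.12,"jaw":33},{"x":0,"y":0,"z":0,"rx":0,"ry":0,"rz":-0.12,"jaw":33},{"x":0,"y":0,"z":0,"rx":0,"ry":0,"rz":-0.1,"jaw":33}]'|grep -E 'wr|wid'; python3 q.py;python3 -m jog '[{"x":0,"y":0,"z":0,"rx":0,"ry":0,"rz":0,"jaw":33},{"x":0,"y":0,"z":0,"rx":0,"ry":0,"rz":0,"jaw":33}]'|grep -E 'wr|wid'; python3 q.py;python3 -m jog '[{"x":0,"y":0,"z":0,"rx":0,"ry":0,"rz":0,"jaw":60},{"x":0,"y":0,"z":0,"rx":0,"ry":0,"rz":0,"jaw":60},{"x":0,"y":0,"z":-40,"rx":0,"ry":0,"rz":0,"jaw":70},{"x":0,"y":0,"z":-45,"rx":0,"ry":0,"rz":0,"jaw":70},{"x":0,"y":0,"z":-41,"rx":0,"ry":0,"rz":0,"jaw":70},{"x":0,"y":0,"z":0,"rx":0,"ry":0,"rz":0,"jaw":70}]'|grep pos; python3 -c "
from mk import *
now(np.array((.6122,-.2530)),'wk4.png')"
```

```text
wrist_force: [-2.0, 2.6, 5.8]
grip_width: 0.0385
[ 0.612  -0.252   0.1078] Tz 0.109 j [-0.27  0.68  0.83  1.77 -0.61  0.96 -1.8 ] yaw -1.033
wrist_force: [-4.3, -5.0, 3.3]
grip_width: 0.0382
[ 0.611  -0.2535  0.1079] Tz -0.083 j [-0.12  0.6   0.59  1.77 -0.41  0.9  -1.02] yaw -0.09
wrist_force: [-4.3, -4.4, 5.0]
grip_width: 0.0381
[ 0.611  -0.2535  0.1078] Tz 0.089 j [-0.13  0.6   0.59  1.77 -0.41  0.9  -1.02] yaw -0.097
position: [0.6138, -0.2534, 0.2392]
n 59 mark [ 0.6096 -0.2631] ang -104.5 stroke ang -77.2 r 0.0105 sv [0.371 0.118] disc [ 0.6165 -0.2548]
```

```bash
python3 - <<'E'
from mk import *
import pickle
s=get_state();a,P=grab('wrist','wk5.png')
P2=pickle.load(open('wk2.pkl','rb'))
R=np.array(P['R']);C=-R.T@np.array(P['t']);p=np.array(s['position'])
A=T.from_euler('xyz',s['ee_rot']).as_matrix();B=T.from_euler('xyz',[3.13916,.00803,2.84632]).as_matrix()
C0=np.array([.605284,-.252169,.230713])+B@A.T@(C-p);R0=R@A@B.T
P0=dict(R=R0,t=-R0@C0,intrinsics=P['intrinsics'])
c=np.array((.6122,-.2530))
for im,Q in((cv2.imread('pics/wristk.png'),P0),(cv2.imread('pics/wk2.png'),P2),(a,P)):
    g=cv2.cvtColor(im,cv2.COLOR_BGR2GRAY);u=proj(Q,(*c,.134),True).astype(int)
    m=np.zeros_like(g);cv2.circle(m,tuple(map(int,u)),22,255,-1);b=((g>60)&(m>0)).astype(np.uint8)
    for n in cv2.findContours(b,0,1)[0]:
        if cv2.contourArea(n)<6: continue
        (x,y),wh,an=cv2.minAreaRect(n);bx=cv2.boxPoints(((x,y),wh,an))
        e=[np.linalg.norm(bx[i]-bx[i+1]) for i in(0,1)];i=int(np.argmin(e))
        q1=(bx[i]+bx[i+1])/2;q2=(bx[(i+2)%4]+bx[(i+3)%4])/2
        w1,w2=[on(Q,q,.134,True)[:2] for q in(q1,q2)]
        if np.linalg.norm(w1-c)>np.linalg.norm(w2-c):w1,w2=w2,w1
        d=w2-w1;print(np.round(wh,1),'in',w1.round(4),'out',w2.round(4),'dir',np.degrees(np.arctan2(d[1],d[0])).round(1),'centroid ang',np.degrees(np.arctan2(*((w1+w2)/2-c)[::-1])).round(1))
    print()
E
```

```text
[ 3.1 16.5] in [ 0.6161 -0.2551] out [ 0.6269 -0.2649] dir -42.1 centroid ang -37.0

[ 5.3 28.2] in [ 0.607 -0.234] out [ 0.6294 -0.2412] dir -17.9 centroid ang 68.8
[ 3.5 17. ] in [ 0.6092 -0.2559] out [ 0.5962 -0.261 ] dir -158.7 centroid ang -150.1

[31.9  7.4] in [ 0.5917 -0.2499] out [ 0.6121 -0.2319] dir 41.5 centroid ang 130.5
[13.5  3.7] in [ 0.6118 -0.2588] out [ 0.6084 -0.2696] dir -107.2 centroid ang -100.6
```

The stroke directions don't depend on the centre estimate: stop -158.7°, now -107.2°. A mark facing the window at zero predicts -160.7° and -107° for 7, so both agree. The bezel was pressed hard against the stop, and the gripper is clear. Handing in.

```bash
python3 -c "
from plant import arm
print(arm.sign_off())"
```

```text
the job is handed in; nothing more can be done
None
```

I handed the job in with the orange bezel flange down, pushed under the lips until it met the end stop, and the dial turned back from its stop to about 4.71 rad (7); I set it by angle and never read the window number, and no verdict came back.

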